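# Dig out the spacer plate and fit it to the pin jig

## Task

The drilled metal spacer plate is hemmed in between the sample pot and the reagent bottle: first clear both, upright, onto the white side tray, then thread the plate over the two pins of the jig until it lies flat on its seat. Only when the plate is seated, put the pot and the bottle back upright, each inside the rim of its own coaster (the pot's is the larger), and let go of everything. Never tip the pot or the bottle over, and leave the loupe and the brass weight where they are.

Things in the scene. Friction and masses are not known exactly. Their poses are not given: they have to be found in the camera images.
- plate_center (a point): centre of the loose spacer plate, a flat grey metal bar 96 (its x) x 44 (its y) x 10 mm thick (z up), 0.11 kg, with two 10 mm through holes on its long axis at x = -34 and +34 mm from the centre; it may be turned end for end. At the start it lies on a grey plastic pad 26 mm high and 28 mm wide (30 mm at the bench), so both long sides overhang by 8 mm and can be pinched across the 44 mm width, from above
- pot_center (a point): centre (half-way up) of the loose white plastic sample pot with white lid, round, 60 mm across the body, 63 mm across the lid, 55 mm high, z up, 0.075 kg; it starts on its coaster beside one long side of the plate, so its centre is 63 to 67 mm from the plate's long axis, give or take 4 mm
- bottle_center (a point): centre (half-way up) of the loose amber reagent bottle with white cap, round, 48 mm across, 96 mm high in all (body to about 80 mm, cap 30 mm across), z up, 0.09 kg; it starts on its coaster beside the other long side of the plate
- pot_coaster: fixed dark round coaster of the pot, origin at the centre of its underside on the worktop: floor 3 mm high, rim to 6 mm, 83 mm inside and 89 mm outside the rim
- bottle_coaster: fixed dark round coaster of the bottle, the smaller one, origin at the centre of its underside on the worktop: floor 3 mm high, rim to 6 mm, 68 mm inside and 74 mm outside the rim
- side_tray: fixed white low tray, empty at the start, 200 (its x) x 116 (its y) mm outside, walls 3 mm thick and 11 mm high, floor 3 mm above the worktop; origin at the centre of its underside on the worktop, z up. It stands to the left or to the right of the plate. Pot and bottle fit side by side, 50 mm either way from the origin along its x
- jig_seat (a point): centre of the jig's seat, the flat top of an aluminium rib 100 (x) x 28 (y) mm, 28 mm above the worktop, on a fixed dark flange 134 x 70 x 5 mm; z up. Two upright steel pins of 6 mm diameter with conical tips stand at x = -34 and +34 mm from this point and reach 24 mm above the seat (52 mm above the worktop). A seated plate has its centre 5 mm above this point and its long axis along x, either way round. The jig stands on the other side of the plate from the tray
- loupe_center (a point): centre of the black stand magnifier, a bystander, round, 39 mm across and 39 mm high, beyond the work
- weight_center (a point): centre of the brass knob weight, a bystander, round, 38 mm across and 32 mm high, beyond the work
Not all that is in view belongs to the job. Leave any green or turquoise look-alike of the part that bears pot_center alone.

How it is judged (in metres and radians):
On the way, in this order (a step that is already met when the one before it is completed fails the run):
1. the pot and the bottle both stand upright and released on the side tray (x of pot_center in the frame of side_tray between -0.1 and 0.1 m and y of pot_center in the frame of side_tray between -0.058 and 0.058 m and z of pot_center in the frame of side_tray below 0.0355 m and angle between each of pot_center, bottle_center's own z axis and vertical below 0.12 rad and linear speed of each of pot, bottle below 0.02 m/s and contact force between the fingers and pot below 0.05 N and x of bottle_center in the frame of side_tray between -0.1 and 0.1 m and y of bottle_center in the frame of side_tray between -0.058 and 0.058 m and z of bottle_center in the frame of side_tray below 0.056 m and contact force between the fingers and bottle below 0.05 N), for 0.2 s.
2. the plate lies flat on the jig's seat over both pins, released, while the pot and the bottle are still on the side tray (all of step 1 and horizontal distance between plate_center and jig_seat below 0.004 m and z of plate_center in the frame of jig_seat between 0.001 and 0.0085 m and angle between the x axis of plate_center and the x axis of jig_seat, either way round below 0.1 rad and angle between plate_center's own z axis and vertical below 0.06 rad and linear speed of plate below 0.02 m/s and contact force between the fingers and plate below 0.05 N), for 0.2 s.
At the end, for the whole second after the job is handed in: Plate over both pins, flat on the seat (4 mm sideways, 3.5 mm in height, axis 0.1 rad, tilt 0.06 rad); pot and bottle upright (0.08 rad) inside the rims of their own coasters, centres within 13 mm; all released and at rest (horizontal distance between plate_center and jig_seat below 0.004 m and z of plate_center in the frame of jig_seat between 0.001 and 0.0085 m and angle between the x axis of plate_center and the x axis of jig_seat, either way round below 0.1 rad and angle between plate_center's own z axis and vertical below 0.06 rad and linear speed of each of plate, pot, bottle below 0.02 m/s and contact force between the fingers and plate below 0.05 N and horizontal distance between pot_center and pot_coaster below 0.013 m and z of pot_center in the frame of pot_coaster below 0.0335 m and angle between each of pot_center, bottle_center's own z axis and vertical below 0.08 rad and contact force between the fingers and pot below 0.05 N and horizontal distance between bottle_center and bottle_coaster below 0.013 m and z of bottle_center in the frame of bottle_coaster below 0.054 m and contact force between the fingers and bottle below 0.05 N); the robot touches nothing.
It fails at once if the pot or the bottle is tipped over (more than 0.6 rad) (angle between any of pot_center, bottle_center's own z axis and vertical above 0.6 rad).
It fails at once if the loupe or the weight is moved by more than 15 mm (distance of any of loupe_center, weight_center from where it was at the start of the episode above 0.015 m).
It also fails if it takes over 136 s, if anything falls off the work surface, if the arm or the gripper's body presses on something with over 40 N, if the wrist force passes 120 N, or if a joint passes its speed limit or range.

## Robot

A 7-joint arm with a two-finger parallel gripper is mounted at the origin on the work surface; the furniture and walls round the work are solid. World frame = base frame: x ahead of the robot, y to its left, z up, the work surface at z = 0. Lengths are in mm, angles in rad, forces in N, time in s.
With the tool pointing down it reaches from about 350 to 900 mm from the base axis. Payload 7.2 kg.
Tool frame: the origin (TCP) lies midway between the tips of the shut fingers; the grasp point (between the pads) lies 19 mm behind it (r.grasp_offset is the distance from the TCP to the grasp point, in mm); z points along the fingers, y is the direction in which the jaws open and shut (so a half turn about z gives the same grasp; the last joint's range is limited). The gripper opens to 85 mm and grips with 20 to 120 N. Pads are 22 mm wide; open, the fingers measure 114 mm over their backs; the gripper's body (76 mm by 85 mm) begins 54 mm behind the grasp point. The pads swing forward as they close: fully open they stand 13 mm farther back than shut.
Start: joints at [1.061, 0.411, -0.013, 1.596, 0.006, 1.134, -0.082], TCP at [267.219, -564.998, 231.297] pointing down, gripper open.
Joint ranges: [-2.95, 2.95], [-0.29, 1.99], [-1.47, 1.44], [0.14, 2.54], [-1.03, 4.17], [0.13, 1.85], [-2.86, 2.86]. Speed limits (rad/s): [2.39, 2.39, 3.01, 3.01, 3.14, 3.14, 3.14].

## Interface

Orientations are given as a unit quaternion [w, x, y, z].
In Python, from cell import r, camera, get_calibration, ticket, boxes_of, regions_of gives the robot as it stands.
- The arm moves only by the tool step_arm, never from a script. Its arguments are lists of equal length, an entry for each row: "travel": the shift along the tool's x, y, z in mm, a list of three; "turn": the turn, a rotation vector about the tool's x, y, z in degrees, a list of three. In form: {"travel": [[tx, ty, tz], ...], "turn": [[ax, ay, az], ...]}. A call has 1 to 8 rows; each row shifts and turns the commanded pose from where the row before left it, along the tool's axes as they then stand; what a row does not reach is not made up. A row lasts 1/8 s, in which the tool goes at most 62.5 mm and 10.7 degrees, less where a joint would pass 70% of its speed; a pose out of reach is approached as far as the arm can. A call with a gripper value outside its range is refused whole. "grip" is the opening, from 0 (shut) to 1 (fully open), set as the call begins (left out, the last holds). The fingers move at their own pace and stop on an object; the grip force is fixed at half the most. Time passes only in rows, so rows that do not move let the fingers close. It gives the time, the measured TCP pose, the force and the opening at its end, in the units of the state.
- r.get_obs(): the state, without advancing time (a new reading comes with each control period).
- camera(name): name is "side" or "top"; returns the picture (480x640x3 uint8, blue, green, red); there is no depth.
- get_calibration(name): a dict with "intrinsics" (3x3 intrinsics, pixels), "position" and "rotation" of the camera in the world. Camera axes: x right, y down, z forward; pixel columns grow to the right and rows downward; lengths in mm; the calibration is good to about 2 mm. A picture is of the moment at which its call begins. get_calibration takes no time and is no camera call.
- ticket.finish_job(): hands the job in, once; it reports no verdict.
Trained networks look in the newest picture that a camera, given by its name, has taken for a name from the list of things; names that differ only in an ending like _2 or _b are one class to them, and where a whole thing is asked for, a point or a joint stands for the part that bears it (a point fixed in the world has none). Each returns a list of dicts, best first, with "p" (0 to 1); they miss things now and then, are a little off and sometimes report something else, mostly with a low value. They report only what shows in the picture. A call takes as long as a camera call. They do not tell look-alikes from the thing itself.
- boxes_of(camera, name): "at" ([x, y, z] in mm, in the coordinates of the camera as it stood for that picture, good to about 4 mm: the middle of the surface that is visible of it).
- regions_of(camera, name): "mask" (480x640 bool, what is visible of it).
The state is a dict: "t": time; "qpos": joint angles; "qd": joint speeds; "tau": joint torques, N m; "eef_pos": TCP position; "eef_rot": TCP orientation; "force": force on the tool from outside, world axes, zero at the start; "moment": the same for the moment, N m; "grip_width": opening from 0.0 (shut) to 1.0 (fully open).
Only numpy, scipy, OpenCV 4.12 (cv2) and the standard library are available. Lean on these libraries where they do the work, as an engineer would, in place of code of your own. Each camera call takes 0.05 s, during which the arm holds its last target.

## Working session

There is one attempt and no reset: what is moved stays moved. The work goes in short steps, Python scripts to look and compute and a tool call to move; the robot and the scene stay as the last step left them, time stands still between calls to the robot, and variables do not carry over. Pictures are saved under pics/ and viewed, and the job is handed in when it is done.

Besides the shell and the picture viewer there is one more tool, called after ">>>" by a JSON object that holds its "api" and its "payload". step_arm: Moves the arm, as the interface text tells. Its arguments: {"type":"object","properties":{"travel":{"type":"array"},"turn":{"type":"array"},"grip":{"type":"number"}},"required":["travel","turn"]}

```bash
ls; mkdir -p pics
python3 - <<'E'
from cell import r,camera,get_calibration
import cv2
for n in("side","top"):
    cv2.imwrite(f"pics/a_{n}.png",camera(n)); c=get_calibration(n); print(n,c)
o=r.get_obs();print(o['t'],o['eef_pos'],o['eef_rot'],o['grip_width'],r.grasp_offset)
E
```

```text
pics
side {'intrinsics': array([[587.3627556 ,   0.        , 317.70734166],
       [  0.        , 587.3627556 , 235.04446365],
       [  0.        ,   0.        ,   1.        ]]), 'position': array([  706.23515353, -1100.27545421,   541.85571535]), 'rotation': array([-0.55295018,  0.83247484,  0.02130613, -0.02788895])}
top {'intrinsics': array([[442.2832076 ,   0.        , 320.69297727],
       [  0.        , 442.2832076 , 232.22693429],
       [  0.        ,   0.        ,   1.        ]]), 'position': array([490.9900095 ,  23.25942022, 930.06629188]), 'rotation': array([-0.04552688,  0.70892613, -0.70166782,  0.05489363])}
0.1 [ 266.99075085 -564.63301128  230.54758685] [-6.69712457e-04  9.75702630e-01  2.19097884e-01 -2.17591297e-04] 1.001039310584345 18.700000000000003
```

View pics/a_side.png

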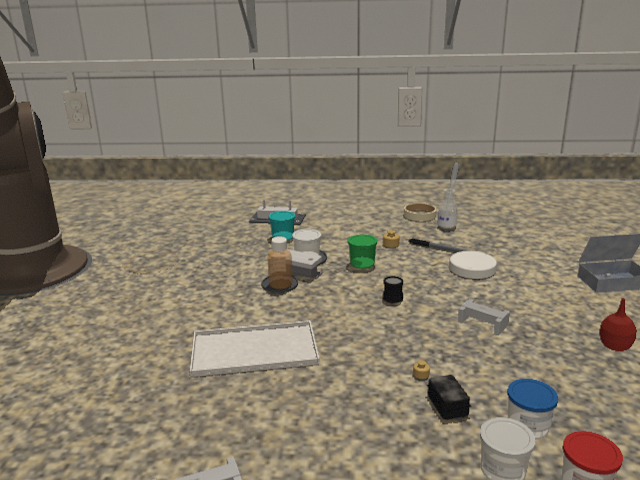

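View pics/a_top.png

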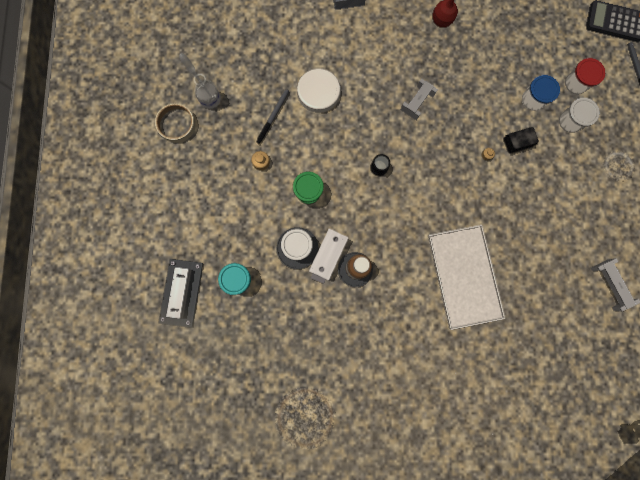

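The pictures show the pot (top 297,245), plate (329,256), bottle (357,267), tray (466,277), jig (181,292). The green pot (308,187) and the turquoise pot (235,279) are look-alikes.

```bash
cat > h.py <<'E'
from cell import r,camera,get_calibration,ticket,boxes_of,regions_of
import numpy as np,cv2
from scipy.spatial.transform import Rotation as R
def cal(n):
    c=get_calibration(n); return np.array(c['intrinsics']),np.array(c['position']),R.from_quat(np.roll(c['rotation'],-1)).as_matrix()
def p2w(n,uv,z):
    K,p,M=cal(n); d=M@np.linalg.inv(K)@np.array([uv[0],uv[1],1.]); return p+d*(z-p[2])/d[2]
def w2p(n,X):
    K,p,M=cal(n); c=K@(M.T@(np.array(X,float)-p)); return c[:2]/c[2]
def c2w(n,x):
    K,p,M=cal(n); return p+M@np.array(x)
def st():
    o=r.get_obs(); q=R.from_quat(np.roll(o['eef_rot'],-1)).as_matrix()
    print('t',round(o['t'],2),'tcp',np.round(o['eef_pos'],1),'x',np.round(q[:,0],3),'z',np.round(q[:,2],3),'f',np.round(o['force'],1),'g',round(o['grip_width'],3)); return o,q
E
python3 - <<'E'
from h import *
for n in("top","side"):
    camera(n)
    for k in("plate_center","pot_center","bottle_center","pot_coaster","bottle_coaster","side_tray","jig_seat","loupe_center","weight_center"):
        b=boxes_of(n,k)
        print(n,k,[(round(e['p'],2),np.round(c2w(n,e['at'])).tolist(),np.round(w2p(n,c2w(n,e['at']))).tolist()) for e in b[:4]])
im=cv2.imread('pics/a_top.png')
cv2.imwrite('pics/a_crop.png',cv2.resize(im[210:310,270:390],None,fx=6,fy=6,interpolation=cv2.INTER_CUBIC))
cv2.imwrite('pics/a_crop2.png',cv2.resize(im[245:345,150:270],None,fx=6,fy=6,interpolation=cv2.INTER_CUBIC))
st()
E
```

```text
top plate_center [(0.6, [572.0, -2.0, 33.0], [327.0, 255.0])]
top pot_center [(0.94, [519.0, 182.0, 52.0], [234.0, 280.0]), (0.82, [589.0, 65.0, 55.0], [294.0, 246.0]), (0.6, [708.0, 38.0, 57.0], [308.0, 187.0]), (0.37, [531.0, -46.0, -2.0], [348.0, 277.0])]
top bottle_center [(0.56, [547.0, -56.0, 74.0], [356.0, 267.0])]
top pot_coaster [(0.77, [572.0, 54.0, 0.0], [300.0, 256.0])]
top bottle_coaster [(0.86, [529.0, -48.0, -3.0], [349.0, 277.0])]
top side_tray [(0.9, [527.0, -297.0, 5.0], [468.0, 279.0])]
top jig_seat [(0.58, [499.0, 294.0, 1.0], [184.0, 290.0])]
top loupe_center [(0.72, [765.0, -112.0, 34.0], [381.0, 164.0])]
top weight_center [(0.53, [772.0, 141.0, 21.0], [260.0, 161.0])]
side plate_center [(0.36, [592.0, 42.0, 47.0], [305.0, 241.0])]
side pot_center [(0.97, [713.0, 20.0, 41.0], [362.0, 248.0]), (0.97, [527.0, 163.0, 43.0], [282.0, 222.0]), (0.7, [596.0, -16.0, 34.0], [305.0, 258.0]), (0.59, [597.0, 40.0, 49.0], [307.0, 241.0])]
side bottle_center [(0.61, [554.0, -85.0, 52.0], [280.0, 265.0])]
side pot_coaster [(0.18, [593.0, 46.0, 47.0], [306.0, 240.0])]
side bottle_coaster [(0.62, [543.0, -80.0, -0.0], [276.0, 288.0])]
side side_tray [(0.91, [538.0, -299.0, 3.0], [255.0, 349.0])]
side jig_seat [(0.59, [478.0, 289.0, 14.0], [269.0, 214.0])]
side loupe_center [(0.89, [769.0, -125.0, 26.0], [393.0, 288.0])]
side weight_center [(0.46, [775.0, 129.0, 17.0], [389.0, 238.0])]
t 1.1 tcp [ 267.2 -565.   231.3] x [ 0.904  0.428 -0.   ] z [-0.  0. -1.] f [ 0.3 -0.  -0.1] g 0.998
```

View pics/a_crop.png

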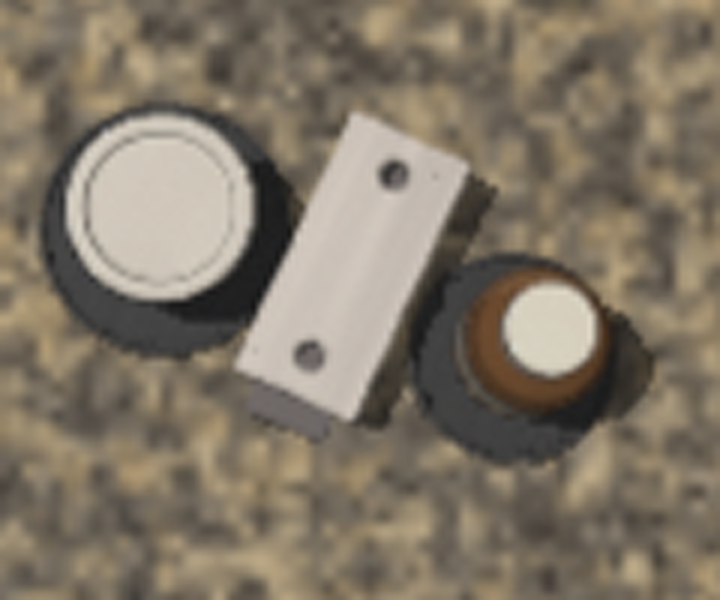

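View pics/a_crop2.png

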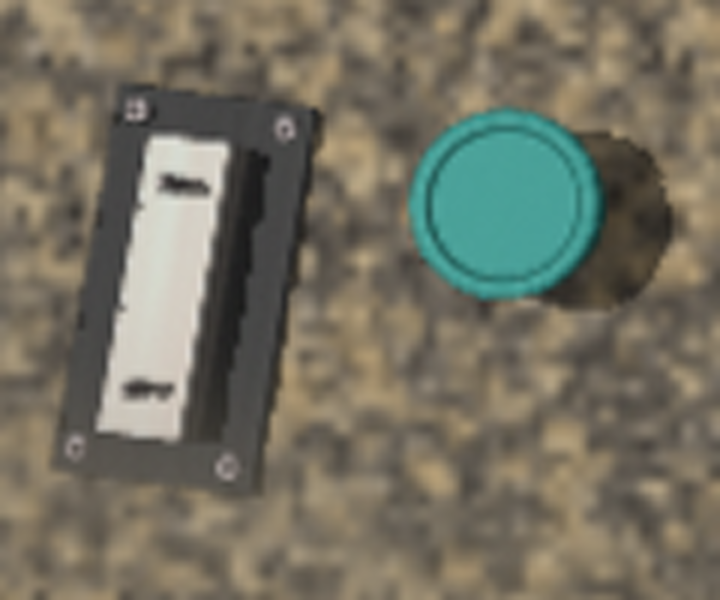

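Run:
```python
from h import *
def P(c,z,o=(270,210)): return p2w('top',(o[0]+(c[0]+.5)/6-.5,o[1]+(c[1]+.5)/6-.5),z)[:2]
print('pot',P((160,206),58)); print('potcap r',[np.linalg.norm(P(c,58)-P((160,206),58)) for c in((64,206),(255,206),(160,113),(160,300))])
print('bottle cap',P((550,328),99), 'shoulder', P((540,338),83))
cs=[P(c,36) for c in((355,113),(468,163),(352,420),(238,370))]
print('plate',np.mean(cs,0),'len',np.linalg.norm(cs[0]-cs[3]),np.linalg.norm(cs[1]-cs[2]),np.linalg.norm(cs[0]-cs[1]))
h=P((395,174),36),P((310,355),36);print('holes mid',(h[0]+h[1])/2,np.linalg.norm(h[0]-h[1]),'ang',np.degrees(np.arctan2(*(h[0]-h[1])[::-1])))
d=cs[0]-cs[3];print(np.degrees(np.arctan2(d[1],d[0])))
O=(150,245)
s=[P(c,28,O) for c in((147,137),(231,142),(183,440),(98,432))]
f=[P(c,5,O) for c in((120,85),(320,110),(258,492),(55,466))]
sc=[P(c,5,O) for c in((136,110),(285,128),(228,467),(76,447))]
for q in(s,f,sc):
    d=(q[0]-q[3]+q[1]-q[2]);print('jig',np.mean(q,0),np.degrees(np.arctan2(d[1],d[0])),np.linalg.norm(d)/2,np.linalg.norm(q[0]-q[1]))
t=[P(c,52,O) for c in((160,184),(124,388))];print('tips',np.mean(t,0),np.linalg.norm(t[0]-t[1]))
# tray corners
for z in(11,): 
    q=[p2w('top',u,z)[:2] for u in((430,235),(482,227),(504,319),(451,328))];print('tray',np.mean(q,0),np.linalg.norm(q[0]-q[3]),np.linalg.norm(q[0]-q[1]),np.degrees(np.arctan2(*(q[0]-q[3]+q[1]-q[2])[::-1])))
# coasters: ellipse fit candidates
for nm,z,pts,rr in(('potc',6,((42,230),(60,165),(100,125),(175,103),(60,310),(100,343),(165,357)),44.5),('botc',6,((413,370),(425,420),(460,450),(520,466),(570,445),(440,290),(500,253)),37)):
    W=np.array([P(p,z) for p in pts]); A=np.c_[2*W,np.ones(len(W))]; x=np.linalg.lstsq(A,(W**2).sum(1),rcond=None)[0]; print(nm,x[:2],np.sqrt(x[2]+x[0]**2+x[1]**2))
    from scipy.optimize import least_squares
    print(least_squares(lambda c:np.linalg.norm(W-c,axis=1)-rr,x[:2]).x)
# side camera views of pot lid etc.
im=camera('side'); 
cv2.imwrite('pics/b_crop.png',cv2.resize(im[195:300,240:345],None,fx=6,fy=6,interpolation=cv2.INTER_CUBIC))
```

```text
pot [591.88719234  60.51424957]
potcap r [np.float64(31.689818663439816), np.float64(31.39137911236063), np.float64(31.08745899707551), np.float64(31.108031810291543)]
bottle cap [549.98596057 -64.0902956 ] shoulder [547.89521054 -62.56194975]
plate [574.88725686  -4.30329147] len 95.95644054024048 95.62371893890565 42.05170175008953
holes mid [575.39599546  -3.99738416] 67.89333031208946 ang -24.660468595879223
-23.809996555542796
jig [494.68408209 299.74640797] -6.230018789821536 99.21776899288112 28.396538400417622
jig [494.94736392 298.71435384] -6.464251822365854 130.99535009192414 70.1127057100846
jig [494.86725065 301.12660627] -6.818933833070193 116.14550237517967 52.13659320601686
tips [494.88195166 299.83506126] 66.54609681170837
tray [ 532.87101977 -292.68707436] 195.24731821944368 112.24864509081009 11.158396831697594
potc [588.95805544  59.94999733] 44.858221119566075
[588.96701232  60.36394863]
botc [545.47473481 -61.14199571] 36.27764160536527
[545.79744767 -61.87737568]
```

View pics/b_crop.png

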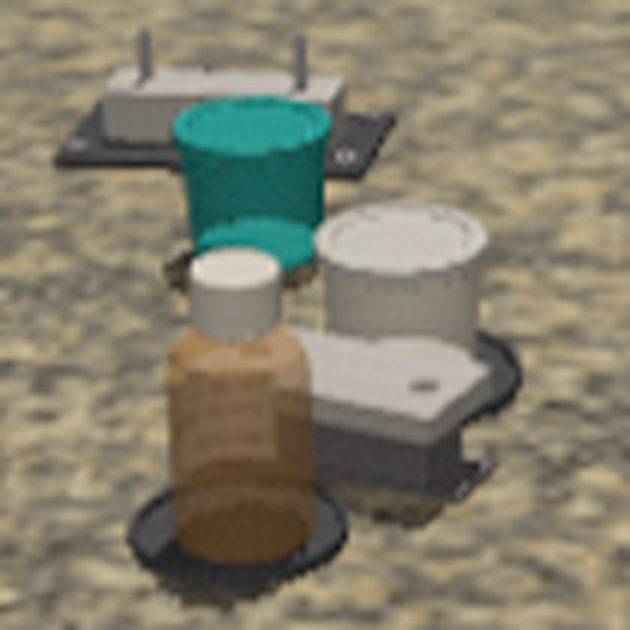

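White pot at top (297,245) is the pot: it stands on a dark coaster, next to the plate, as described. The green (308,187) and turquoise (235,279) ones are the look-alikes. The enlarged crop confirms this. I'm starting the move to the bottle.

>>> {"api": "step_arm", "payload": {"travel": [[0, 0, 0], [0, 0, 0], [0, 0, 0], [0, 0, 0], [40, 4, 0], [40, 4, 0], [40, 4, 0], [40, 4, 0]], "turn": [[0, 0, -10.1], [0, 0, -10.1], [0, 0, -10.1], [0, 0, -10.1], [0, 0, 0], [0, 0, 0], [0, 0, 0], [0, 0, 0]], "grip": 1}}

```text
t: 2.15
eef_pos: [348.2, -424.6, 231.5]
eef_rot: [0.0, 0.84, 0.542, 0.0]
force: [0.1, 0.0, 0.3]
grip_width: 1.001
```

>>> {"api": "step_arm", "payload": {"travel": [[50, 4, 0], [50, 4, 0], [50, 4, 0], [50, 4, 0], [50, 4, 0], [50, 4, 0], [50, 4, 0], [30, 4, 0]], "turn": [[0, 0, 0], [0, 0, 0], [0, 0, 0], [0, 0, 0], [0, 0, 0], [0, 0, 0], [0, 0, 0], [0, 0, 0]]}}

```text
t: 3.15
eef_pos: [534.1, -89.7, 231.6]
eef_rot: [-0.0, 0.839, 0.544, 0.001]
force: [-0.1, -0.7, -0.0]
grip_width: 1.002
```

```bash
cat >> h.py <<'E'
def to(x,y,z,th=None):
    o,q=st(); d=q.T@(np.array([x,y,z])-o['eef_pos']); print('travel',np.round(d,1),'dist',round(float(np.linalg.norm(d)),1))
    c=np.degrees(np.arctan2(q[1,0],q[0,0])); print('theta',round(c,2),'q',np.round(o['qpos'],2), '' if th is None else ('turn z',round(-((th-c+180)%360-180),2)))
E
python3 - <<'E'
from h import *
to(549.5,-63.5,150,65.7)
# side check
def S(c,z): return p2w('side',(240+(c[0]+.5)/6-.5,195+(c[1]+.5)/6-.5),z)[:2]
print('pot',S((400,238),58),'bottle',S((236,268),99),'jig',(S((102,107),28)+S((345,93),28))/2)
E
```

```text
t 3.15 tcp [534.1 -89.7 231.6] x [0.409 0.913 0.001] z [ 0.001  0.001 -1.   ] f [-0.1 -0.7 -0. ] g 1.002
travel [30.2  3.3 81.6] dist 87.0
theta 65.87 q [ 0.42  0.3  -0.43  1.78  0.14  1.09 -0.47] ('turn z', np.float64(0.17))
pot [593.87480037  53.55766971] bottle [552.77971506 -69.69876244] jig [500.25124354 273.76600266]
```

>>> {"api": "step_arm", "payload": {"travel": [[10, 1, 20], [10, 1, 30], [8, 1, 30], [0, 0, 30], [0, 0, 30], [0, 0, 25], [0, 0, 0], [0, 0, 0]], "turn": [[0, 0, 0], [0, 0, 0], [0, 0, 0], [0, 0, 0], [0, 0, 0], [0, 0, 0], [0, 0, 0], [0, 0, 0]]}}

```text
t: 4.15
eef_pos: [548.0, -68.2, 67.2]
eef_rot: [0.0, 0.84, 0.543, 0.0]
force: [1.0, -0.7, 0.1]
grip_width: 0.999
```

Run:
```python
from h import *
to(549.5,-63.5,34,65.7)
cv2.imwrite('pics/c_side.png',cv2.resize(camera('side')[150:330,200:440],None,fx=3,fy=3))
cv2.imwrite('pics/c_top.png',cv2.resize(camera('top')[200:320,260:420],None,fx=4,fy=4))
```

```text
t 4.15 tcp [548.  -68.2  67.2] x [0.411 0.911 0.   ] z [ 0.001 -0.    -1.   ] f [ 1.  -0.7  0.1] g 0.999
travel [ 4.9 -0.6 33.2] dist 33.6
theta 65.71 q [ 0.33  0.52 -0.38  1.91  0.27  0.76 -0.63] ('turn z', np.float64(0.01))
```

View pics/c_side.png

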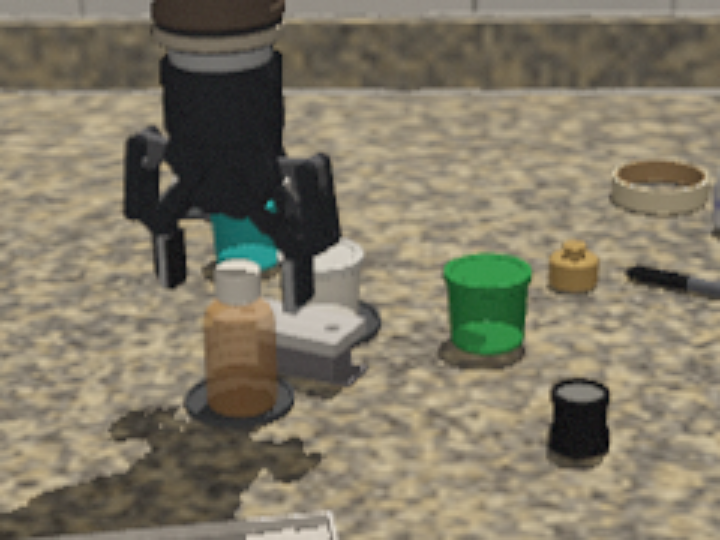

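View pics/c_top.png

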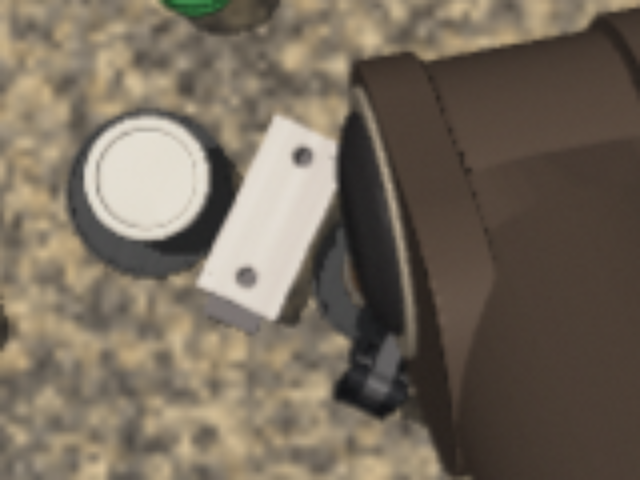

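Run:
```python
from h import *
o,q=st()
for s in(-1,1):
    for l in (42.5,57):
      for z in (67,80): print(s,l,z,w2p('side',o['eef_pos']*[1,1,0]+q[:,1]*s*l+[0,0,z]),w2p('top',o['eef_pos']*[1,1,0]+q[:,1]*s*l+[0,0,z]))
print(w2p('side',(549.5,-63.5,99)))
```

```text
t 4.25 tcp [548.2 -68.3  67.6] x [0.411 0.911 0.001] z [ 0.002 -0.    -1.   ] f [-0.5 -0.4 -0.6] g 1.008
-1 42.5 67 [259.19604359 250.2780566 ] [352.76160051 286.2152205 ]
-1 42.5 80 [258.79087092 244.26289626] [353.34477231 286.0739776 ]
-1 57 67 [253.09161551 249.01587379] [349.68851481 293.06346292]
-1 57 80 [252.66229468 243.02844162] [350.22611232 293.02641528]
1 42.5 67 [296.38226298 257.96686973] [370.50346701 246.67821611]
1 42.5 80 [296.13051425 251.78407151] [371.34559335 245.94469552]
1 57 67 [302.9756898  259.33016041] [373.48429419 240.03556793]
1 57 80 [302.75227809 253.11786695] [374.36923209 239.20408896]
[277.63962147 237.97751214]
```

>>> {"api": "step_arm", "payload": {"travel": [[5, 0, 16], [0, 0, 16], [0, 0, 0], [0, 0, 0], [0, 0, 0]], "turn": [[0, 0, 0], [0, 0, 0], [0, 0, 0], [0, 0, 0], [0, 0, 0]]}}

```text
t: 4.88
eef_pos: [549.7, -63.7, 34.6]
eef_rot: [0.0, 0.84, 0.542, 0.0]
force: [0.1, -0.8, 0.5]
grip_width: 0.998
```

>>> {"api": "step_arm", "payload": {"travel": [[0, 0, 0], [0, 0, 0], [0, 0, 0], [0, 0, 0], [0, 0, 0], [0, 0, 0], [0, 0, 0], [0, 0, 0]], "turn": [[0, 0, 0], [0, 0, 0], [0, 0, 0], [0, 0, 0], [0, 0, 0], [0, 0, 0], [0, 0, 0], [0, 0, 0]], "grip": 0.3}}

```text
t: 5.88
eef_pos: [549.7, -63.7, 34.9]
eef_rot: [0.0, 0.84, 0.543, 0.0]
force: [-2.4, -0.7, 5.7]
grip_width: 0.526
```

>>> {"api": "step_arm", "payload": {"travel": [[0, 0, -5], [0, 0, -10], [0, 0, -20], [0, 0, -20], [0, 0, 0]], "turn": [[0, 0, 0], [0, 0, 0], [0, 0, 0], [0, 0, 0], [0, 0, 0]], "grip": 0.1}}

```text
t: 6.5
eef_pos: [550.6, -63.8, 91.0]
eef_rot: [0.001, 0.84, 0.542, 0.001]
force: [-0.2, 0.2, -1.7]
grip_width: 0.528
```

Run:
```python
from h import *
to(533-48*.981,-292.7-48*.194,110)
cv2.imwrite('pics/d_side.png',cv2.resize(camera('side')[150:330,200:440],None,fx=3,fy=3))
```

```text
t 6.5 tcp [550.6 -63.8  91. ] x [0.411 0.911 0.001] z [ 0.003 -0.    -1.   ] f [-0.2  0.2 -1.7] g 0.528
travel [-243.7   39.2  -19.1] dist 247.6
theta 65.7 q [ 0.33  0.49 -0.4   1.89  0.25  0.81 -0.62]
```

View pics/d_side.png

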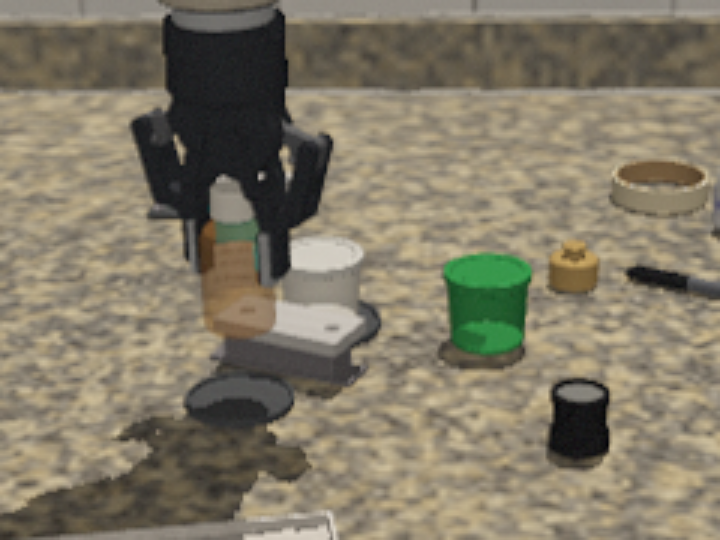

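The bottle is held upright and lifted. Carrying it to the tray.

>>> {"api": "step_arm", "payload": {"travel": [[-15, 2, 0], [-35, 5, 0], [-40, 7, 0], [-40, 7, 0], [-40, 7, 0], [-40, 6, 0], [-25, 4, 0], [-9, 1, 0]], "turn": [[0, 0, 0], [0, 0, 0], [0, 0, 0], [0, 0, 0], [0, 0, 0], [0, 0, 0], [0, 0, 0], [0, 0, 0]]}}

```text
t: 7.55
eef_pos: [482.5, -304.6, 88.3]
eef_rot: [-0.001, 0.841, 0.541, -0.001]
force: [-0.5, 0.5, -1.1]
grip_width: 0.53
```

>>> {"api": "step_arm", "payload": {"travel": [[0, 0, 0], [0, 0, 20], [0, 0, 15], [0, 0, 10], [0, 0, 0], [0, 0, 0]], "turn": [[0, 0, 0], [0, 0, 0], [0, 0, 0], [0, 0, 0], [0, 0, 0], [0, 0, 0]]}}

```text
t: 8.3
eef_pos: [485.0, -302.1, 44.7]
eef_rot: [0.0, 0.84, 0.543, 0.0]
force: [-0.3, -0.1, -1.2]
grip_width: 0.529
```

Run:
```python
from h import *
to(533-48*.981,-292.7-48*.194,34)
cv2.imwrite('pics/e_side.png',cv2.resize(camera('side')[200:420,140:380],None,fx=3,fy=2.7))
cv2.imwrite('pics/e_top.png',camera('top'))
```

```text
t 8.3 tcp [ 485.  -302.1   44.7] x [0.411 0.912 0.   ] z [ 0.001 -0.    -1.   ] f [-0.3 -0.1 -1.2] g 0.529
travel [ 0.4  0.8 10.7] dist 10.7
theta 65.73 q [ 0.72  0.57 -0.33  1.88  0.27  0.74 -0.18]
```

View pics/e_side.png

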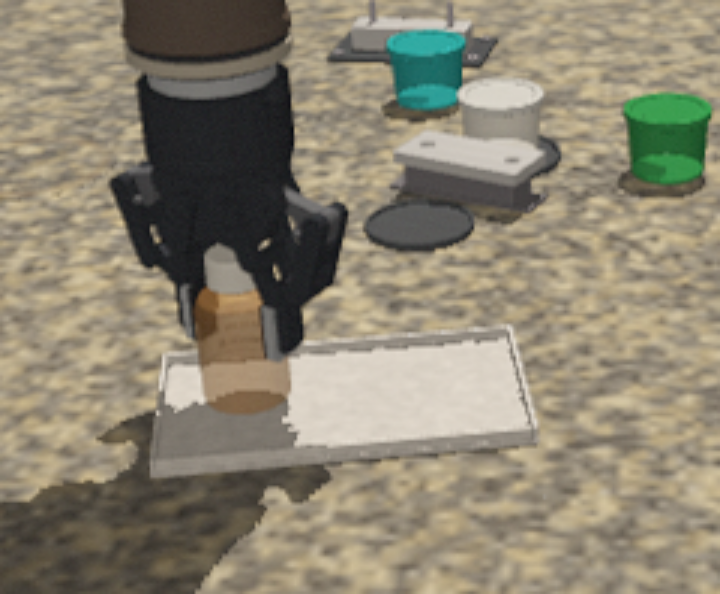

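View pics/e_top.png

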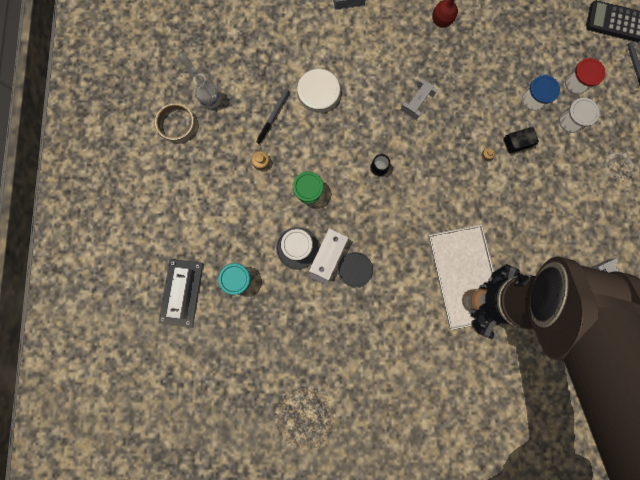

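>>> {"api": "step_arm", "payload": {"travel": [[0, 0, 4], [0, 0, 4], [0, 0, 2], [0, 0, 0], [0, 0, 0]], "turn": [[0, 0, 0], [0, 0, 0], [0, 0, 0], [0, 0, 0], [0, 0, 0]]}}

```text
t: 9.02
eef_pos: [484.4, -302.2, 34.9]
eef_rot: [0.0, 0.84, 0.542, -0.0]
force: [-2.1, 0.8, 6.4]
grip_width: 0.532
```

>>> {"api": "step_arm", "payload": {"travel": [[0, 0, 0], [0, 0, 0], [0, 0, 0], [0, 0, 0], [0, 0, 0], [0, 0, 0], [0, 0, -10], [0, 0, -30]], "turn": [[0, 0, 0], [0, 0, 0], [0, 0, 0], [0, 0, 0], [0, 0, 0], [0, 0, 0], [0, 0, 0], [0, 0, 0]], "grip": 1}}

```text
t: 10.02
eef_pos: [483.7, -301.6, 74.0]
eef_rot: [-0.001, 0.84, 0.543, -0.001]
force: [0.4, -1.0, 0.5]
grip_width: 1.001
```

>>> {"api": "step_arm", "payload": {"travel": [[0, 0, -40], [0, 0, -40], [0, 0, 0], [0, 0, 0]], "turn": [[0, 0, 0], [0, 0, 0], [0, 0, 0], [0, 0, 0]]}}

```text
t: 10.52
eef_pos: [484.3, -302.1, 154.4]
eef_rot: [0.0, 0.84, 0.542, -0.0]
force: [-0.1, -0.4, -0.0]
grip_width: 1.0
```

Run:
```python
from h import *
to(592,60.5,160,65.7)
im=cv2.imread('pics/e_top.png')
cv2.imwrite('pics/e_crop.png',cv2.resize(im[210:310,270:390],None,fx=6,fy=6,interpolation=cv2.INTER_CUBIC))
cv2.imwrite('pics/f_side.png',cv2.resize(camera('side')[200:420,140:380],None,fx=3,fy=2.7))
```

```text
t 10.53 tcp [ 484.3 -302.1  154.4] x [ 0.411  0.911 -0.   ] z [ 0. -0. -1.] f [-0.1 -0.4 -0. ] g 1.0
travel [374.8 -51.   -5.7] dist 378.3
theta 65.71 q [ 0.76  0.43 -0.38  1.8   0.19  0.95 -0.12] ('turn z', np.float64(0.01))
```

View pics/e_crop.png

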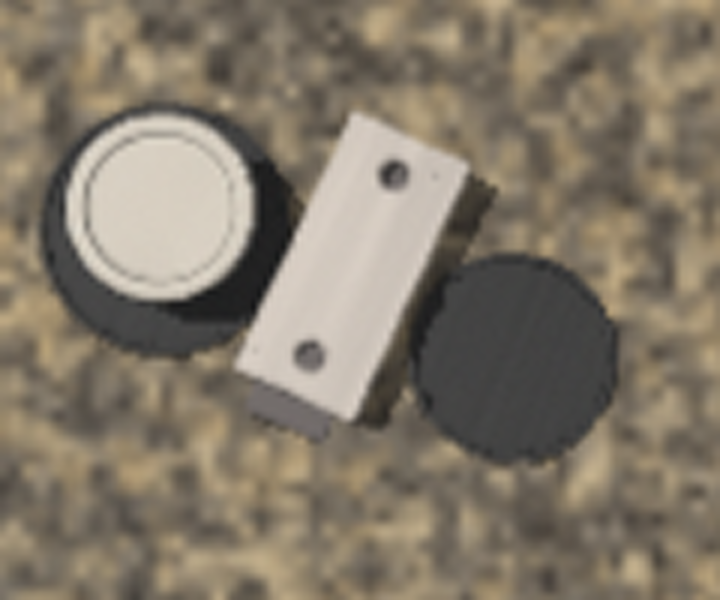

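View pics/f_side.png

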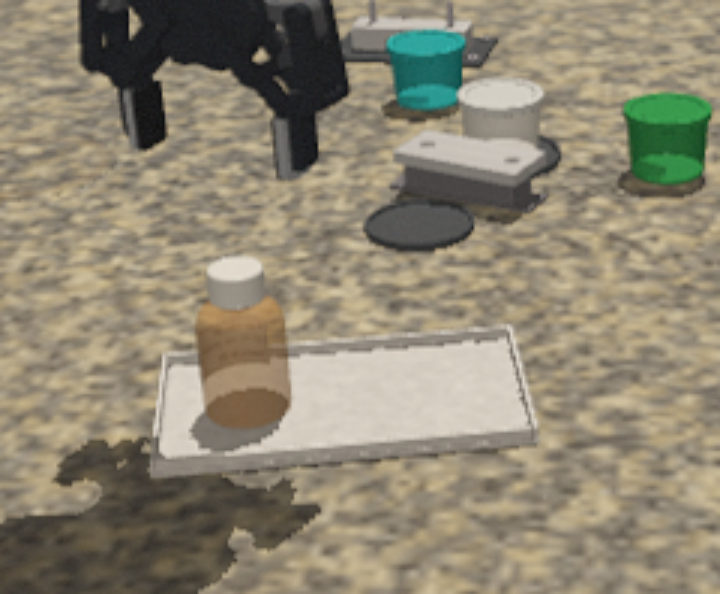

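The bottle stands on the tray. The pot is next.

>>> {"api": "step_arm", "payload": {"travel": [[30, -4, 0], [50, -7, 0], [55, -7, 0], [55, -8, 0], [55, -8, 0], [55, -7, 0], [50, -7, 0], [25, -3, 0]], "turn": [[0, 0, 0], [0, 0, 0], [0, 0, 0], [0, 0, 0], [0, 0, 0], [0, 0, 0], [0, 0, 0], [0, 0, 0]]}}

```text
t: 11.58
eef_pos: [591.8, 64.5, 152.9]
eef_rot: [-0.001, 0.839, 0.544, -0.001]
force: [0.3, -0.2, 0.1]
grip_width: 0.997
```

>>> {"api": "step_arm", "payload": {"travel": [[0, 0, 20], [0, 0, 35], [0, 0, 30], [0, 0, 0], [0, 0, 0]], "turn": [[0, 0, 0], [0, 0, 0], [0, 0, 0], [0, 0, 0], [0, 0, 0]]}}

```text
t: 12.2
eef_pos: [592.5, 60.9, 69.6]
eef_rot: [-0.0, 0.84, 0.543, 0.0]
force: [-0.7, -0.1, 1.2]
grip_width: 1.004
```

Run:
```python
from h import *
to(592,60.5,9,65.7)
cv2.imwrite('pics/g_side.png',cv2.resize(camera('side')[150:330,200:440],None,fx=3,fy=3))
print('bcoaster',p2w('top',(270+516.5/6-.5,210+360.5/6-.5),6))
```

```text
t 12.2 tcp [592.5  60.9  69.6] x [0.411 0.912 0.   ] z [-0.  0. -1.] f [-0.7 -0.1  1.2] g 1.004
travel [-0.6 -0.3 60.6] dist 60.6
theta 65.72 q [ 0.13  0.58 -0.43  1.8   0.32  0.83 -0.88] ('turn z', np.float64(0.02))
bcoaster [545.33177833 -61.976923     6.        ]
```

View pics/g_side.png

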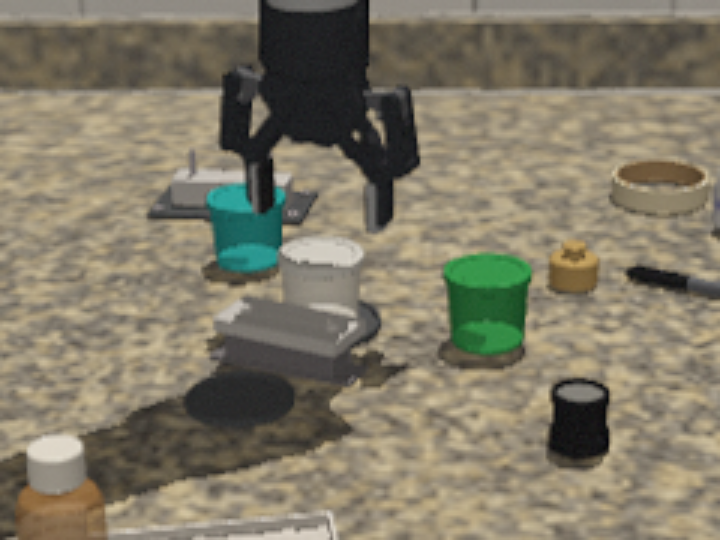

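>>> {"api": "step_arm", "payload": {"travel": [[0, 0, 20], [0, 0, 25], [0, 0, 15], [0, 0, 0], [0, 0, 0]], "turn": [[0, 0, 0], [0, 0, 0], [0, 0, 0], [0, 0, 0], [0, 0, 0]]}}

```text
t: 12.88
eef_pos: [592.8, 60.9, 9.8]
eef_rot: [0.0, 0.84, 0.543, 0.0]
force: [0.8, 0.3, -0.5]
grip_width: 1.002
```

>>> {"api": "step_arm", "payload": {"travel": [[0, 0, 0], [0, 0, 0], [0, 0, 0], [0, 0, 0], [0, 0, 0], [0, 0, 0]], "turn": [[0, 0, 0], [0, 0, 0], [0, 0, 0], [0, 0, 0], [0, 0, 0], [0, 0, 0]], "grip": 0.3}}

```text
t: 13.62
eef_pos: [593.0, 60.7, 10.6]
eef_rot: [0.001, 0.84, 0.542, 0.001]
force: [-1.0, -0.0, 5.4]
grip_width: 0.674
```

>>> {"api": "step_arm", "payload": {"travel": [[0, 0, -5], [0, 0, -10], [0, 0, -25], [0, 0, -35], [0, 0, -35], [0, 0, 0]], "turn": [[0, 0, 0], [0, 0, 0], [0, 0, 0], [0, 0, 0], [0, 0, 0], [0, 0, 0]]}}

```text
t: 14.38
eef_pos: [594.3, 61.1, 122.9]
eef_rot: [0.001, 0.84, 0.542, 0.003]
force: [-0.6, 0.4, -1.0]
grip_width: 0.67
```

Run:
```python
from h import *
to(533+48*.981,-292.7+48*.194,115)
cv2.imwrite('pics/h_side.png',cv2.resize(camera('side')[100:330,180:440],None,fx=2.5,fy=2.5))
```

```text
t 14.38 tcp [594.3  61.1 122.9] x [0.411 0.911 0.003] z [ 0.006  0.001 -1.   ] f [-0.6  0.4 -1. ] g 0.67
travel [-319.9  128.8    7.6] dist 344.9
theta 65.71 q [ 0.15  0.52 -0.46  1.76  0.28  0.92 -0.84]
```

View pics/h_side.png

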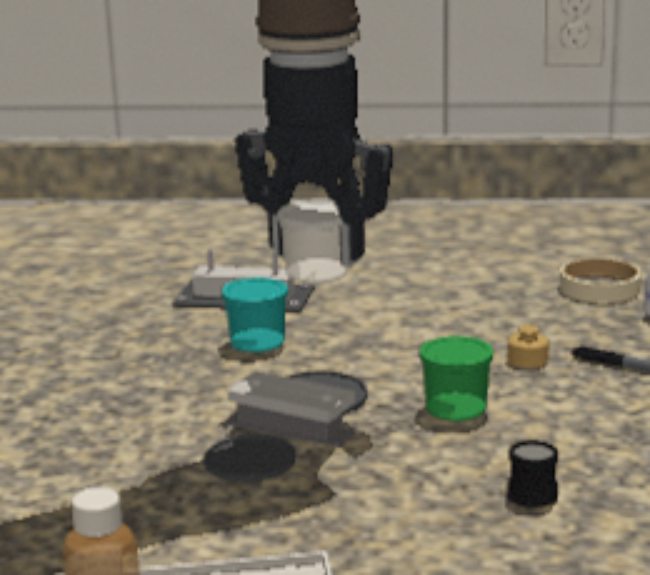

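>>> {"api": "step_arm", "payload": {"travel": [[-20, 8, 0], [-40, 16, 0], [-50, 20, 0], [-55, 23, 0], [-55, 22, 0], [-50, 20, 0], [-35, 14, 0], [-14, 6, 0]], "turn": [[0, 0, 0], [0, 0, 0], [0, 0, 0], [0, 0, 0], [0, 0, 0], [0, 0, 0], [0, 0, 0], [0, 0, 0]]}}

```text
t: 15.42
eef_pos: [576.1, -287.6, 117.6]
eef_rot: [-0.001, 0.841, 0.54, -0.001]
force: [-0.7, -0.6, -1.7]
grip_width: 0.675
```

>>> {"api": "step_arm", "payload": {"travel": [[0, 0, 0], [0, 0, 30], [0, 0, 35], [0, 0, 25], [0, 0, 10], [0, 0, 0], [0, 0, 0]], "turn": [[0, 0, 0], [0, 0, 0], [0, 0, 0], [0, 0, 0], [0, 0, 0], [0, 0, 0], [0, 0, 0]]}}

```text
t: 16.3
eef_pos: [579.7, -282.9, 20.5]
eef_rot: [0.001, 0.84, 0.543, 0.001]
force: [0.0, -1.0, -0.5]
grip_width: 0.672
```

Run:
```python
from h import *
to(533+48*.981,-292.7+48*.194,10.3)
cv2.imwrite('pics/i_side.png',cv2.resize(camera('side')[200:420,140:380],None,fx=3,fy=2.7))
im=camera('top')
cv2.imwrite('pics/i_crop.png',cv2.resize(im[210:310,270:390],None,fx=6,fy=6,interpolation=cv2.INTER_CUBIC))
```

```text
t 16.3 tcp [ 579.7 -282.9   20.5] x [0.411 0.912 0.   ] z [ 0.002 -0.001 -1.   ] f [ 0.  -1.  -0.5] g 0.672
travel [-0.3  0.6 10.2] dist 10.2
theta 65.75 q [ 0.63  0.7  -0.36  1.7   0.32  0.8  -0.3 ]
```

View pics/i_side.png

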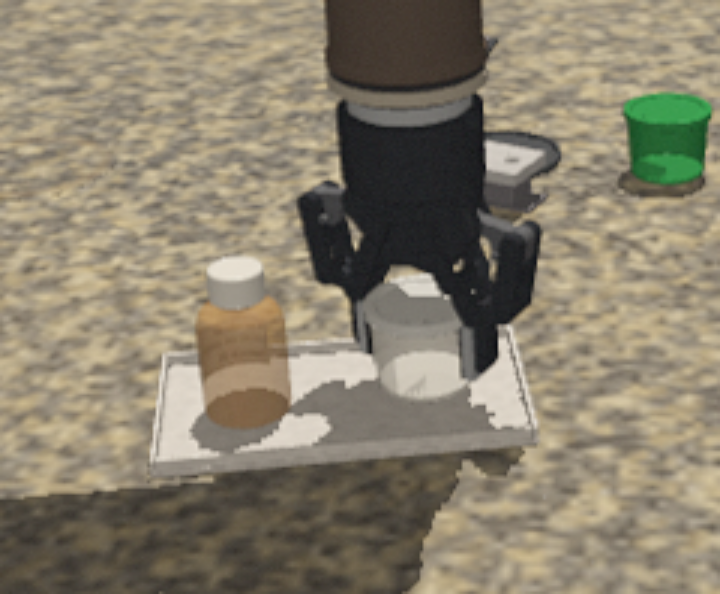

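View pics/i_crop.png

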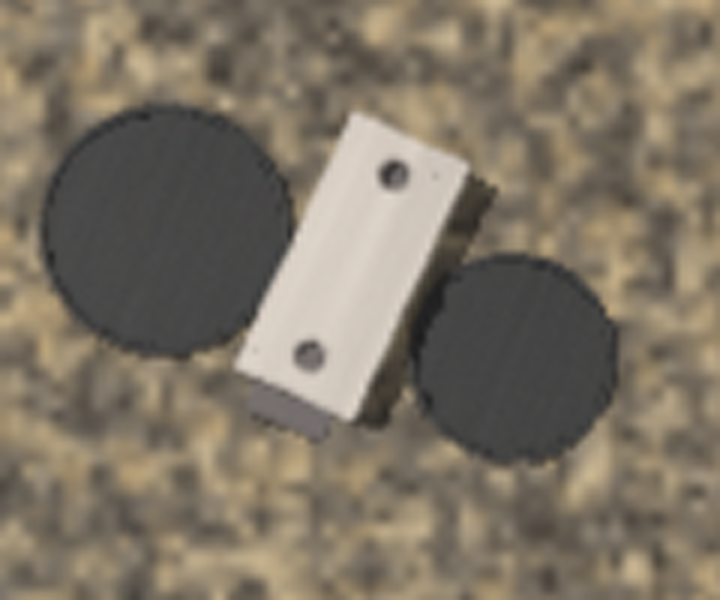

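>>> {"api": "step_arm", "payload": {"travel": [[0, 0, 4], [0, 0, 4], [0, 0, 2], [0, 0, 0], [0, 0, 0]], "turn": [[0, 0, 0], [0, 0, 0], [0, 0, 0], [0, 0, 0], [0, 0, 0]]}}

```text
t: 17.02
eef_pos: [578.9, -282.9, 10.6]
eef_rot: [0.0, 0.84, 0.543, 0.0]
force: [-4.6, 1.3, 11.8]
grip_width: 0.675
```

>>> {"api": "step_arm", "payload": {"travel": [[0, 0, 0], [0, 0, 0], [0, 0, 0], [0, 0, 0], [0, 0, 0], [0, 0, -10], [0, 0, -30], [0, 0, -50]], "turn": [[0, 0, 0], [0, 0, 0], [0, 0, 0], [0, 0, 0], [0, 0, 0], [0, 0, 0], [0, 0, 0], [0, 0, 0]], "grip": 1}}

```text
t: 18.02
eef_pos: [577.6, -282.7, 99.3]
eef_rot: [-0.001, 0.84, 0.543, -0.001]
force: [0.5, -0.3, -0.2]
grip_width: 1.0
```

>>> {"api": "step_arm", "payload": {"travel": [[0, 0, -50], [0, 0, 0], [0, 0, 0], [0, 0, 0], [0, 0, 0], [0, 0, 0], [0, 0, 0], [0, 0, 0]], "turn": [[0, 0, 0], [0, 0, -10], [0, 0, -10], [0, 0, -10], [0, 0, -10], [0, 0, -10], [0, 0, -10], [0, 0, -10]]}}

```text
t: 19.02
eef_pos: [578.7, -283.3, 150.1]
eef_rot: [0.0, 0.374, 0.927, -0.0]
force: [1.0, -1.1, 0.1]
grip_width: 0.999
```

Run:
```python
from h import *
to(575.2,-4.1,130,155.7)
cv2.imwrite('pics/j_side.png',cv2.resize(camera('side')[200:420,140:380],None,fx=3,fy=2.7))
print('pcoaster',p2w('top',(270+167.5/6-.5,210+230/6-.5),6))
```

```text
t 19.02 tcp [ 578.7 -283.3  150.1] x [-0.72   0.694 -0.001] z [ 0.    -0.001 -1.   ] f [ 1.  -1.1  0.1] g 0.999
travel [196.4 198.5  19.9] dist 280.0
theta 136.03 q [ 0.84  0.62 -0.69  1.6   0.43  1.08  0.84] ('turn z', np.float64(-19.67))
pcoaster [589.65928699  60.14749193   6.        ]
```

View pics/j_side.png

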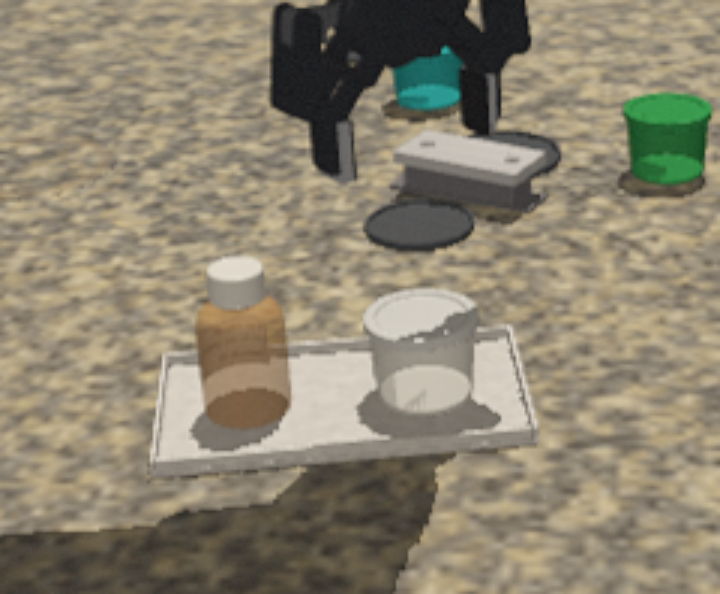

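>>> {"api": "step_arm", "payload": {"travel": [[0, 0, 0], [0, 0, 0], [15, 32, 0], [23, 50, 0], [25, 53, 0], [25, 53, 0], [20, 44, 0], [10, 21, 0]], "turn": [[0, 0, -10], [0, 0, -9.7], [0, 0, 0], [0, 0, 0], [0, 0, 0], [0, 0, 0], [0, 0, 0], [0, 0, 0]]}}

```text
t: 20.08
eef_pos: [576.5, -0.4, 150.3]
eef_rot: [0.0, 0.212, 0.977, 0.0]
force: [-0.1, -0.7, 0.4]
grip_width: 0.999
```

>>> {"api": "step_arm", "payload": {"travel": [[0, 0, 0], [0, 0, 30], [0, 0, 30], [0, 0, 0], [0, 0, 0]], "turn": [[0, 0, 0], [0, 0, 0], [0, 0, 0], [0, 0, 0], [0, 0, 0]]}}

```text
t: 20.7
eef_pos: [577.3, -4.7, 90.3]
eef_rot: [0.001, 0.214, 0.977, 0.0]
force: [0.6, -0.5, -0.3]
grip_width: 1.003
```

Run:
```python
from h import *
to(575.2,-4.1,8,155.7)
cv2.imwrite('pics/k_side.png',cv2.resize(camera('side')[150:330,200:440],None,fx=3,fy=3))
```

```text
t 20.7 tcp [577.3  -4.7  90.3] x [-0.909  0.418 -0.001] z [ 0.001 -0.    -1.   ] f [ 0.6 -0.5 -0.3] g 1.003
travel [ 2.3 -0.3 82.3] dist 82.4
theta 155.31 q [ 0.48  0.62 -0.77  1.81  0.53  0.93  0.61] ('turn z', np.float64(-0.39))
```

View pics/k_side.png

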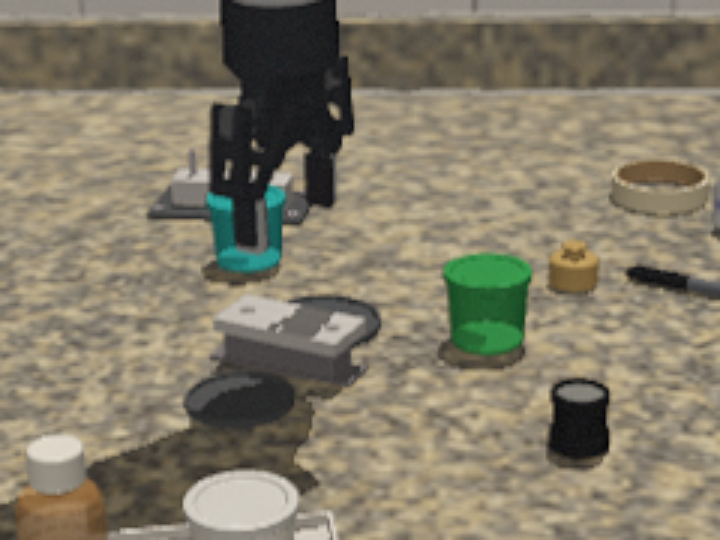

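>>> {"api": "step_arm", "payload": {"travel": [[2, 0, 25], [0, 0, 30], [0, 0, 20], [0, 0, 8], [0, 0, 0], [0, 0, 0]], "turn": [[0, 0, -0.4], [0, 0, 0], [0, 0, 0], [0, 0, 0], [0, 0, 0], [0, 0, 0]]}}

```text
t: 21.5
eef_pos: [575.6, -3.0, 7.2]
eef_rot: [0.001, 0.21, 0.978, 0.0]
force: [-0.1, 0.3, -0.1]
grip_width: 1.001
```

>>> {"api": "step_arm", "payload": {"travel": [[0, 0, 0], [0, 0, 0], [0, 0, 0], [0, 0, 0], [0, 0, 0], [0, 0, 0], [0, 0, 0], [0, 0, 0]], "turn": [[0, 0, 0], [0, 0, 0], [0, 0, 0], [0, 0, 0], [0, 0, 0], [0, 0, 0], [0, 0, 0], [0, 0, 0]], "grip": 0.2}}

```text
t: 22.5
eef_pos: [575.1, -3.2, 6.8]
eef_rot: [0.0, 0.21, 0.978, -0.0]
force: [-2.7, 0.2, 6.1]
grip_width: 0.5
```

>>> {"api": "step_arm", "payload": {"travel": [[0, 0, -10], [0, 0, -30], [0, 0, -40], [0, 0, -50], [0, 0, -30], [0, 0, 0], [0, 0, 0]], "turn": [[0, 0, 0], [0, 0, 0], [0, 0, 0], [0, 0, 0], [0, 0, 0], [0, 0, 0], [0, 0, 0]]}}

```text
t: 23.38
eef_pos: [574.2, -3.6, 165.6]
eef_rot: [-0.0, 0.21, 0.978, -0.0]
force: [-0.7, -0.6, -1.3]
grip_width: 0.502
```

Run:
```python
from h import *
to(494.9,299.8,120,173.5)
cv2.imwrite('pics/l_side.png',cv2.resize(camera('side')[50:310,200:440],None,fx=2.7,fy=2.3))
cv2.imwrite('pics/l_top.png',cv2.resize(camera('top')[180:330,240:400],None,fx=4,fy=4))
```

```text
t 23.38 tcp [574.2  -3.6 165.6] x [-0.912  0.41   0.001] z [-0.001 -0.    -1.   ] f [-0.7 -0.6 -1.3] g 0.502
travel [196.6 244.2  45.5] dist 316.8
theta 155.81 q [ 0.53  0.53 -0.84  1.75  0.44  1.06  0.69] ('turn z', np.float64(-17.69))
```

View pics/l_side.png

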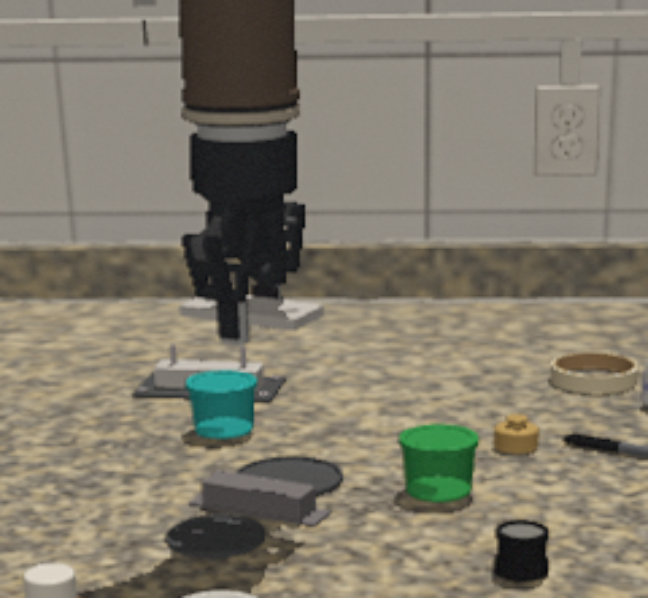

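View pics/l_top.png

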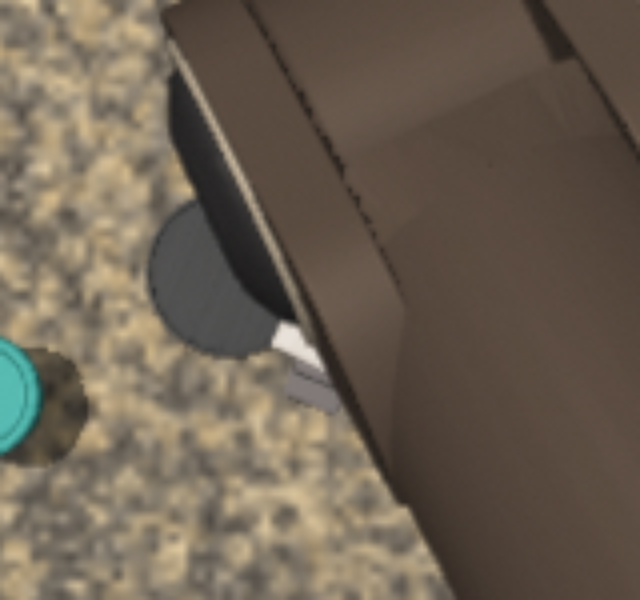

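>>> {"api": "step_arm", "payload": {"travel": [[0, 0, 0], [8, 20, 0], [15, 40, 0], [20, 50, 0], [20, 52, 0], [20, 52, 0], [18, 47, 0], [10, 26, 0]], "turn": [[0, 0, -9], [0, 0, -8.7], [0, 0, 0], [0, 0, 0], [0, 0, 0], [0, 0, 0], [0, 0, 0], [0, 0, 0]]}}

```text
t: 24.48
eef_pos: [498.1, 298.1, 165.3]
eef_rot: [-0.001, 0.055, 0.999, 0.0]
force: [0.2, -0.5, -1.0]
grip_width: 0.504
```

>>> {"api": "step_arm", "payload": {"travel": [[3, 5, 0], [0, 0, 30], [0, 0, 30], [0, 0, 20], [0, 0, 0], [0, 0, 0], [0, 0, 0]], "turn": [[0, 0, 0], [0, 0, 0], [0, 0, 0], [0, 0, 0], [0, 0, 0], [0, 0, 0], [0, 0, 0]]}}

```text
t: 25.35
eef_pos: [498.4, 300.9, 87.4]
eef_rot: [0.001, 0.057, 0.998, 0.0]
force: [0.1, 0.2, -0.5]
grip_width: 0.501
```

Run:
```python
from h import *
to(494.4,299.9,50,173.5)
cv2.imwrite('pics/m_side.png',cv2.resize(camera('side')[110:240,200:360],None,fx=5,fy=4.5,interpolation=cv2.INTER_CUBIC))
cv2.imwrite('pics/m_top.png',cv2.resize(camera('top')[230:350,120:280],None,fx=5,fy=5,interpolation=cv2.INTER_CUBIC))
```

```text
t 25.35 tcp [498.4 300.9  87.4] x [-0.994  0.113 -0.001] z [ 0.002  0.001 -1.   ] f [ 0.1  0.2 -0.5] g 0.501
travel [ 3.9 -1.4 37.4] dist 37.6
theta 173.5 q [-0.02  0.66 -0.85  1.8   0.6   0.96  0.33] ('turn z', np.float64(0.0))
```

View pics/m_side.png

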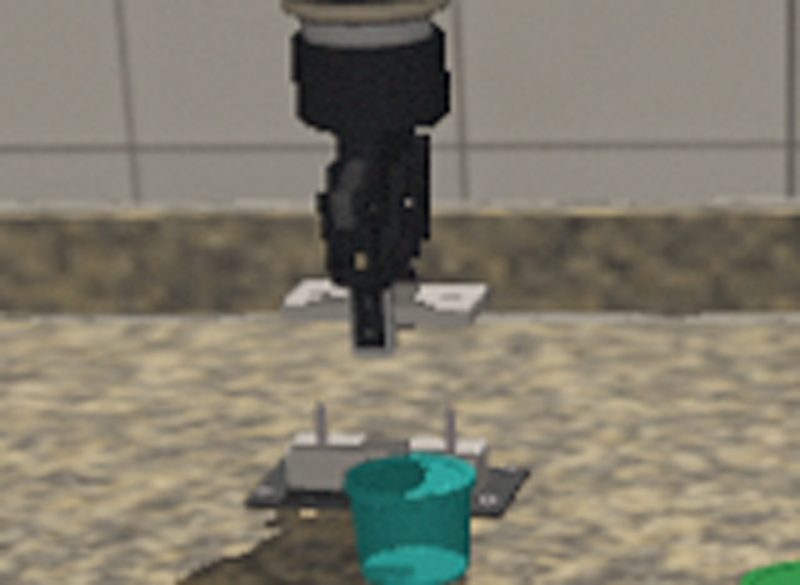

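View pics/m_top.png

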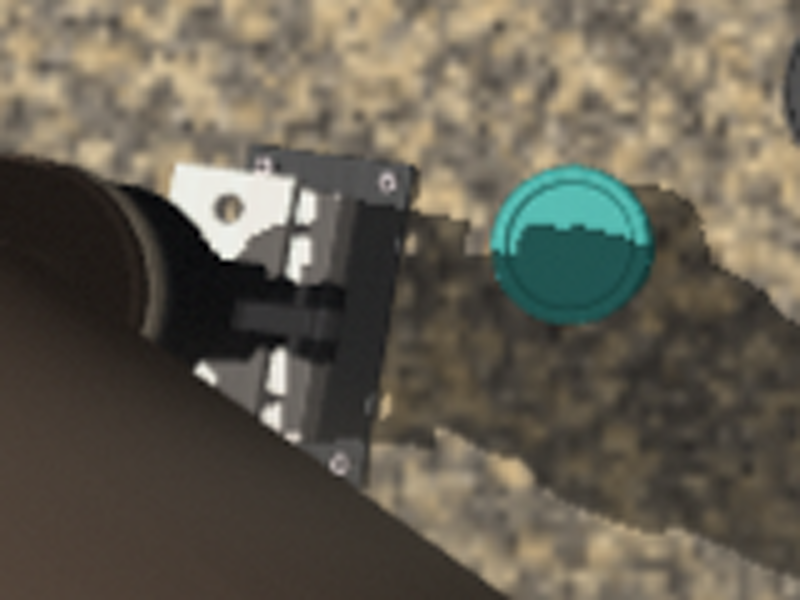

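Run:
```python
from h import *
o,q=st()
z=o['eef_pos'][2]+29.2
P=lambda c:p2w('top',(120+(c[0]+.5)/5-.5,230+(c[1]+.5)/5-.5),z)[:2]
h=P((230,208));a=P((177,165));b=P((296,180));m=(a+b)/2
ax=-q[:2,0]; 
print('hole',h,'pred',o['eef_pos'][:2]+ax*34.46,'edge mid',m,'pred',o['eef_pos'][:2]+ax*48.46,'w',np.linalg.norm(a-b))
d=b-a;print('axis ang',np.degrees(np.arctan2(d[1],d[0]))+90)
```

```text
t 25.45 tcp [498.2 300.7  87.2] x [-0.994  0.113 -0.001] z [ 0.001  0.001 -1.   ] f [-0.5  0.5 -1. ] g 0.5
hole [532.38285424 295.63806837] pred [532.45581112 296.7833742 ] edge mid [545.36783374 294.03307966] pred [546.36591452 295.19948026] w 43.97629538348391
axis ang -6.585033065438182
```

>>> {"api": "step_arm", "payload": {"travel": [[3.4, 0, 10], [0, 0, 20], [0, 0, 16], [0, 0, 0], [0, 0, 0], [0, 0, 0]], "turn": [[0, 0, 0], [0, 0, 0], [0, 0, 0], [0, 0, 0], [0, 0, 0], [0, 0, 0]]}}

```text
t: 26.2
eef_pos: [494.7, 301.2, 40.8]
eef_rot: [0.0, 0.057, 0.998, 0.0]
force: [0.2, 0.8, -1.1]
grip_width: 0.505
```

Run:
```python
from h import *
to(494.8,300.6,37,173.5)
cv2.imwrite('pics/n_side.png',cv2.resize(camera('side')[160:240,220:340],None,fx=6.5,fy=6.5,interpolation=cv2.INTER_CUBIC))
cv2.imwrite('pics/n_top.png',cv2.resize(camera('top')[250:340,140:240],None,fx=6,fy=6,interpolation=cv2.INTER_CUBIC))
```

```text
t 26.2 tcp [494.7 301.2  40.8] x [-0.994  0.113 -0.001] z [ 0.001  0.001 -1.   ] f [ 0.2  0.8 -1.1] g 0.505
travel [-0.2 -0.6  3.8] dist 3.8
theta 173.52 q [-0.06  0.71 -0.8   1.84  0.66  0.88  0.28] ('turn z', np.float64(0.02))
```

View pics/n_side.png

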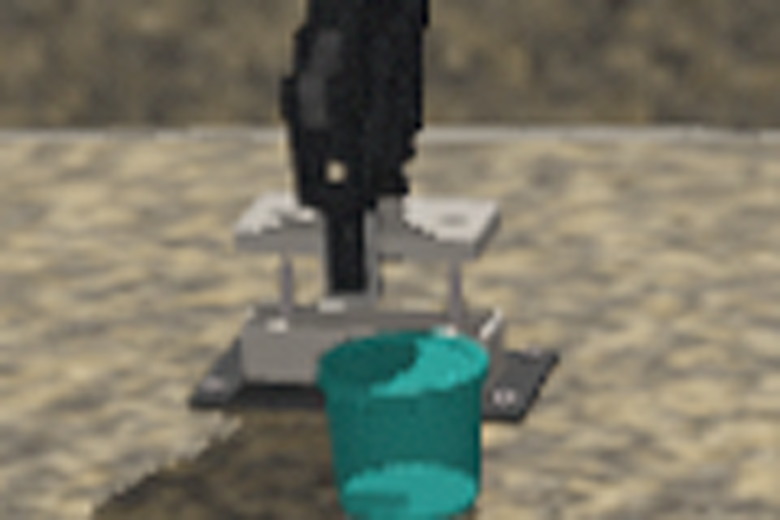

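View pics/n_top.png

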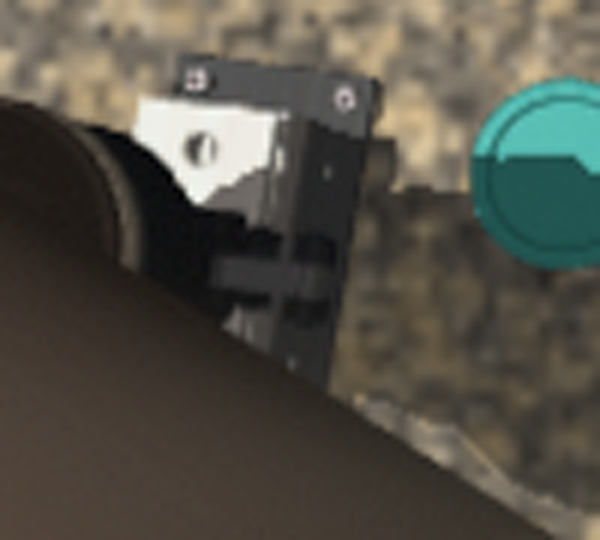

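Run:
```python
from h import *
o,q=st()
im=camera('top')
cv2.imwrite('pics/n2.png',cv2.resize(im[262:292,155:195],None,fx=20,fy=20,interpolation=cv2.INTER_CUBIC))
z=o['eef_pos'][2]+29.2
P=lambda c:p2w('top',(140+(c[0]+.5)/6-.5,250+(c[1]+.5)/6-.5),z)[:2]
print('hole',P((201,150)),'edge',P((140,97)),P((278,110)))
for X in((528.7,295.85,52),(528.7,295.85,28),(528.7,295.85,70)): print(w2p('top',X),(w2p('top',X)-[155,262]+.5)*20)
```

```text
t 26.3 tcp [494.7 301.   40.8] x [-0.994  0.113 -0.001] z [ 0.001  0.    -1.   ] f [ 0.  -0.2 -0.8] g 0.505
hole [528.37855774 296.41155722] edge [545.19886886 316.94251119] [541.46631032 272.42925942]
[176.26871418 274.84976906] [435.37428367 266.99538123]
[179.93749018 275.39774797] [508.74980356 277.95495944]
[173.38306867 274.41876077] [377.66137346 258.37521535]
```

View pics/n2.png

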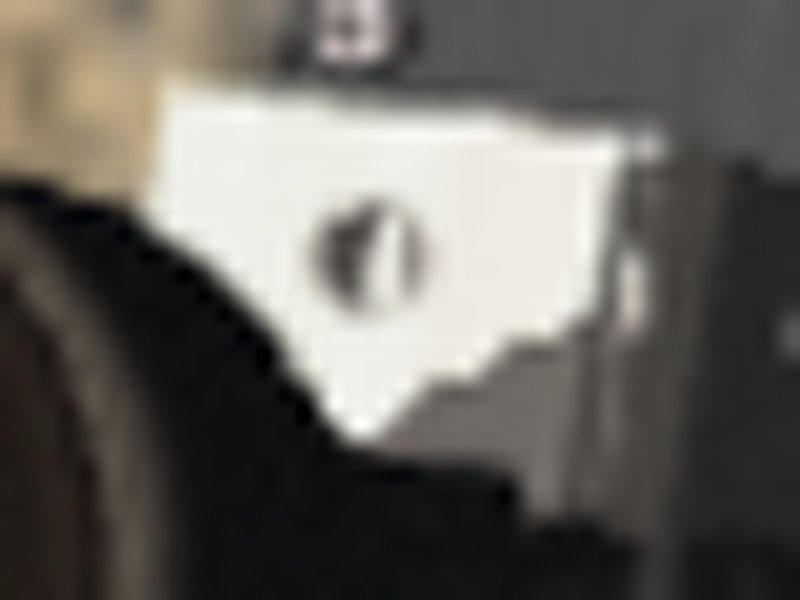

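>>> {"api": "step_arm", "payload": {"travel": [[0, -0.5, 3], [0, 0, 4], [0, 0, 4], [0, 0, 3], [0, 0, 0], [0, 0, 0]], "turn": [[0, 0, 0], [0, 0, 0], [0, 0, 0], [0, 0, 0], [0, 0, 0], [0, 0, 0]]}}

```text
t: 27.1
eef_pos: [494.3, 300.4, 26.3]
eef_rot: [0.0, 0.057, 0.998, 0.0]
force: [-0.2, -0.4, -1.4]
grip_width: 0.502
```

Run:
```python
from h import *
o,q=st()
cv2.imwrite('pics/o_side.png',cv2.resize(camera('side')[160:240,220:340],None,fx=6.5,fy=6.5,interpolation=cv2.INTER_CUBIC))
im=camera('top')
cv2.imwrite('pics/o2.png',cv2.resize(im[262:292,155:195],None,fx=20,fy=20,interpolation=cv2.INTER_CUBIC))
```

```text
t 27.1 tcp [494.3 300.4  26.3] x [-0.994  0.113 -0.   ] z [ 0.  0. -1.] f [-0.2 -0.4 -1.4] g 0.502
```

View pics/o_side.png

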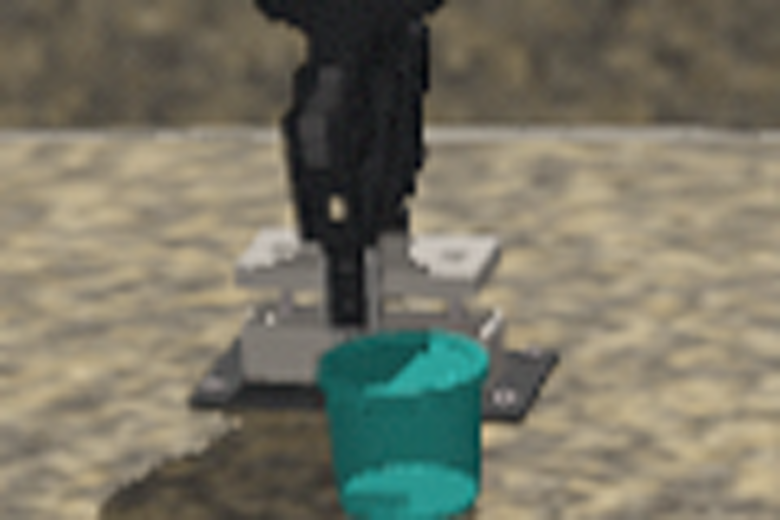

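View pics/o2.png

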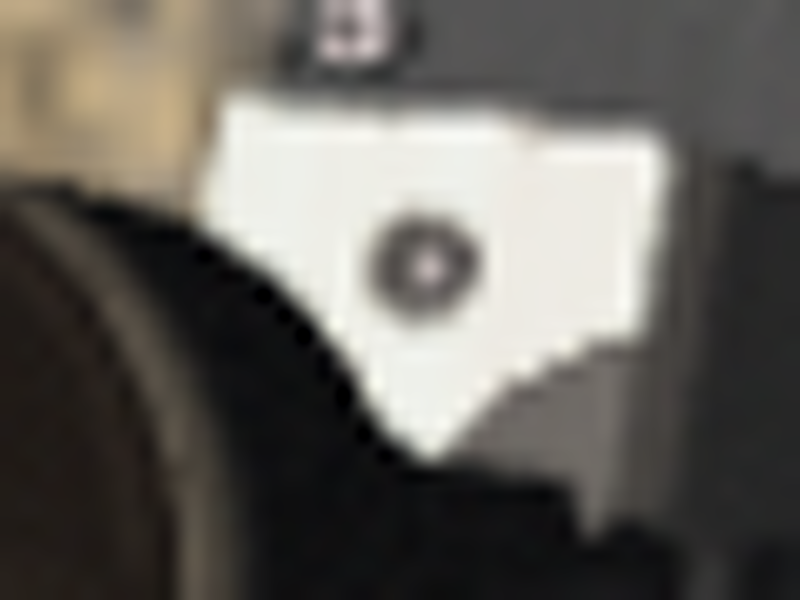

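The pin tip shows centred in the hole, at crop (425,265), and there is no contact force. Lowering the plate onto the seat.

>>> {"api": "step_arm", "payload": {"travel": [[0, 0, 4], [0, 0, 4], [0, 0, 4], [0, 0, 3], [0, 0, 1.5], [0, 0, 0], [0, 0, 0]], "turn": [[0, 0, 0], [0, 0, 0], [0, 0, 0], [0, 0, 0], [0, 0, 0], [0, 0, 0], [0, 0, 0]]}}

```text
t: 28.08
eef_pos: [494.4, 300.4, 9.9]
eef_rot: [0.0, 0.057, 0.998, 0.0]
force: [-0.3, 0.5, -1.8]
grip_width: 0.502
```

>>> {"api": "step_arm", "payload": {"travel": [[0, 0, 1], [0, 0, 0], [0, 0, 0]], "turn": [[0, 0, 0], [0, 0, 0], [0, 0, 0]]}}

```text
t: 28.45
eef_pos: [494.5, 300.4, 8.9]
eef_rot: [0.0, 0.057, 0.998, 0.0]
force: [-0.7, -0.0, -0.2]
grip_width: 0.509
```

>>> {"api": "step_arm", "payload": {"travel": [[0, 0, 0], [0, 0, 0], [0, 0, 0], [0, 0, 0], [0, 0, 0], [0, 0, 0]], "turn": [[0, 0, 0], [0, 0, 0], [0, 0, 0], [0, 0, 0], [0, 0, 0], [0, 0, 0]], "grip": 1}}

```text
t: 29.2
eef_pos: [494.3, 300.3, 8.8]
eef_rot: [-0.0, 0.057, 0.998, -0.0]
force: [-0.2, 0.1, 0.2]
grip_width: 1.001
```

>>> {"api": "step_arm", "payload": {"travel": [[0, 0, -10], [0, 0, -20], [0, 0, -40], [0, 0, -50], [0, 0, -40], [0, 0, 0]], "turn": [[0, 0, 0], [0, 0, 0], [0, 0, 0], [0, 0, 0], [0, 0, 0], [0, 0, 0]]}}

```text
t: 29.95
eef_pos: [495.7, 302.0, 173.6]
eef_rot: [0.003, 0.056, 0.998, 0.002]
force: [0.9, 0.2, -0.6]
grip_width: 0.999
```

>>> {"api": "step_arm", "payload": {"travel": [[0, -30, 0], [-10, -50, 0], [-10, -50, 0], [-10, -50, 0], [-10, -50, 0], [-10, -50, 0], [-10, -50, 0], [0, 0, 0]], "turn": [[0, 0, 10], [0, 0, 10], [0, 0, 10], [0, 0, 10], [0, 0, 10], [0, 0, 10], [0, 0, 10], [0, 0, 10]]}}

```text
t: 30.95
eef_pos: [340.5, 15.2, 168.5]
eef_rot: [0.001, 0.689, 0.725, -0.002]
force: [1.2, 0.9, 0.6]
grip_width: 1.001
```

Run:
```python
from h import *
to(579.5,-282.8,170,65.7)
cv2.imwrite('pics/p_side.png',cv2.resize(camera('side')[160:240,220:340],None,fx=6.5,fy=6.5,interpolation=cv2.INTER_CUBIC))
im=camera('top')
cv2.imwrite('pics/p_top.png',im)
cv2.imwrite('pics/p_crop.png',cv2.resize(im[245:345,150:270],None,fx=6,fy=6,interpolation=cv2.INTER_CUBIC))
```

```text
t 30.95 tcp [340.5  15.2 168.5] x [-0.052  0.999 -0.003] z [-0.002 -0.003 -1.   ] f [1.2 0.9 0.6] g 1.001
travel [-310.   223.2   -0.9] dist 382.0
theta 92.98 q [ 0.56  0.04 -0.75  2.26  0.04  0.86 -0.16] ('turn z', np.float64(27.28))
```

View pics/p_side.png

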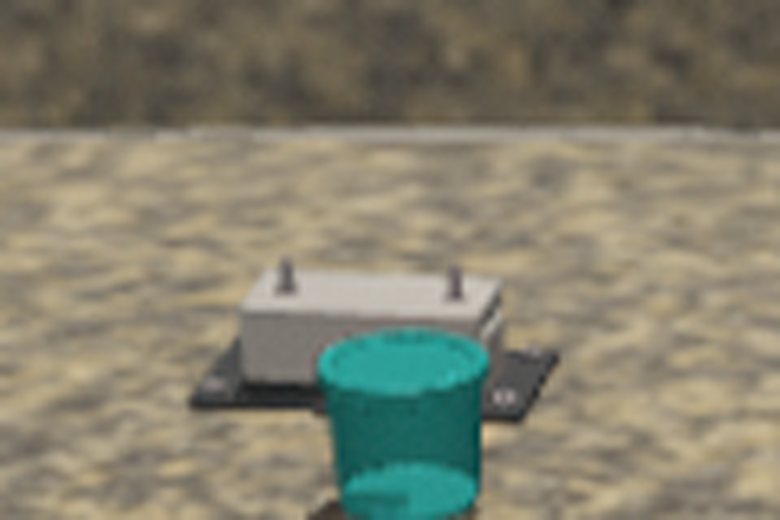

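View pics/p_crop.png

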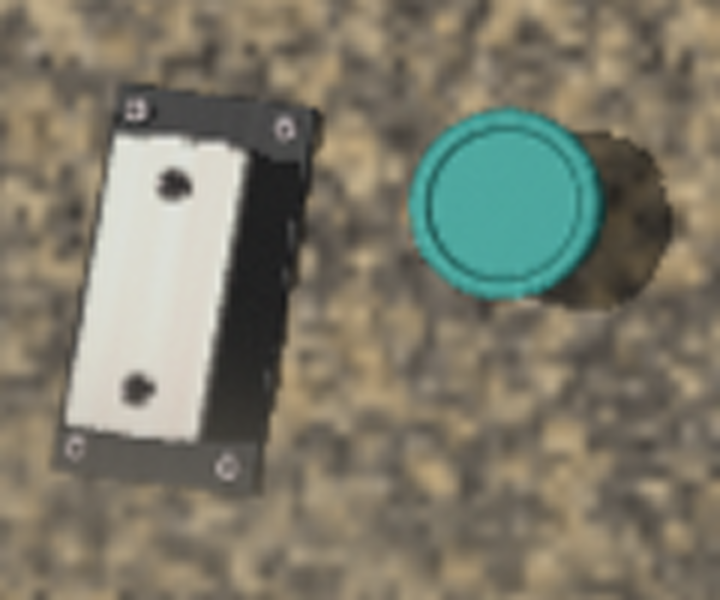

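View pics/p_top.png

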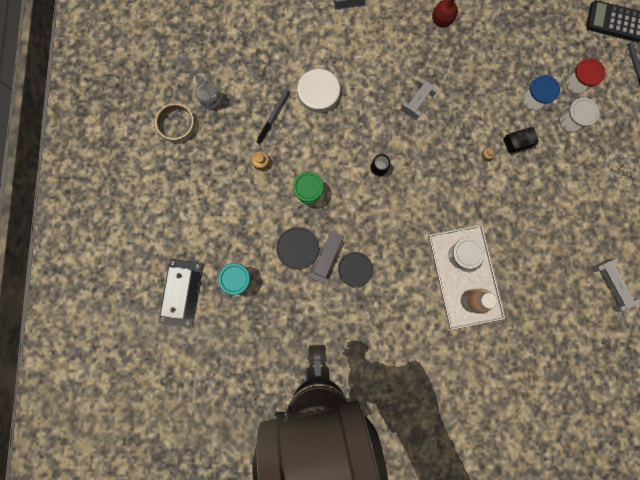

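Plate over both pins and flat. Now I put the pot back.

Run:
```python
from h import *
im=cv2.imread('pics/p_top.png')
cv2.imwrite('pics/p2.png',cv2.resize(im[220:330,425:510],None,fx=7,fy=5.4,interpolation=cv2.INTER_CUBIC))
for n in('pot_center','bottle_center'): print(n,[(round(b['p'],2),np.round(c2w('top',b['at'])).tolist()) for b in boxes_of('top',n)])
```

```text
pot_center [(0.75, [705.0, 38.0, 54.0]), (0.73, [519.0, 180.0, 55.0]), (0.57, [576.0, -276.0, 58.0]), (0.26, [483.0, -288.0, 73.0])]
bottle_center [(0.57, [486.0, -289.0, 72.0])]
```

View pics/p2.png

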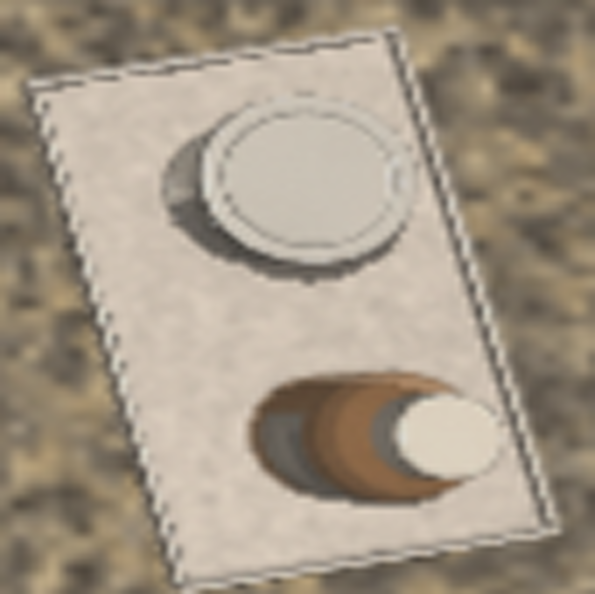

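>>> {"api": "step_arm", "payload": {"travel": [[0, 0, 0], [0, 0, 0], [0, 0, 0], [-20, 40, 0], [-25, 50, 0], [-25, 50, 0], [-25, 50, 0], [-25, 50, 0]], "turn": [[0, 0, 9.1], [0, 0, 9.1], [0, 0, 9.1], [0, 0, 0], [0, 0, 0], [0, 0, 0], [0, 0, 0], [0, 0, 0]]}}

```text
t: 32.15
eef_pos: [516.8, -189.7, 168.1]
eef_rot: [-0.001, 0.836, 0.548, 0.0]
force: [0.5, 1.6, 0.2]
grip_width: 1.003
```

>>> {"api": "step_arm", "payload": {"travel": [[-25, 50, 0], [-20, 38, 0], [-8, 12, 0], [0, 0, 0], [0, 0, 0]], "turn": [[0, 0, 0], [0, 0, 0], [0, 0, 0], [0, 0, 0], [0, 0, 0]]}}

```text
t: 32.78
eef_pos: [584.9, -275.9, 168.6]
eef_rot: [-0.001, 0.837, 0.547, -0.0]
force: [-0.0, -0.1, 0.3]
grip_width: 0.998
```

Run:
```python
from h import *
p=p2w('top',(468.43,252.93),58);b=p2w('top',(488.57,300.5),99);print(p,b)
to(p[0],p[1],10,65.7)
```

```text
[ 577.59124346 -281.84360592   58.        ] [ 484.75489931 -301.87412847   99.        ]
t 32.77 tcp [ 584.9 -275.9  168.6] x [0.401 0.916 0.001] z [-0.001  0.001 -1.   ] f [-0.  -0.1  0.3] g 0.998
travel [ -8.5  -4.2 158.6] dist 158.9
theta 66.37 q [ 0.7   0.55 -0.48  1.58  0.28  1.08 -0.27] ('turn z', np.float64(0.67))
```

>>> {"api": "step_arm", "payload": {"travel": [[-8.7, -4, 0], [0, 0, 40], [0, 0, 40], [0, 0, 40], [0, 0, 28], [0, 0, 10], [0, 0, 0], [0, 0, 0]], "turn": [[0, 0, 0.7], [0, 0, 0], [0, 0, 0], [0, 0, 0], [0, 0, 0], [0, 0, 0], [0, 0, 0], [0, 0, 0]]}}

```text
t: 33.78
eef_pos: [578.9, -284.5, 12.4]
eef_rot: [0.001, 0.841, 0.541, 0.001]
force: [-0.0, 0.1, -0.3]
grip_width: 0.995
```

>>> {"api": "step_arm", "payload": {"travel": [[0, 0, 0], [0, 0, 0], [0, 0, 0], [0, 0, 0], [0, 0, 0], [0, 0, 0]], "turn": [[0, 0, 0], [0, 0, 0], [0, 0, 0], [0, 0, 0], [0, 0, 0], [0, 0, 0]], "grip": 0.3}}

```text
t: 34.52
eef_pos: [578.7, -284.5, 12.4]
eef_rot: [0.001, 0.841, 0.541, 0.0]
force: [-2.0, 0.8, 7.3]
grip_width: 0.683
```

>>> {"api": "step_arm", "payload": {"travel": [[0, 0, -5], [0, 0, -10], [0, 0, -25], [0, 0, -35], [0, 0, -35], [0, 0, 0], [0, 0, 0]], "turn": [[0, 0, 0], [0, 0, 0], [0, 0, 0], [0, 0, 0], [0, 0, 0], [0, 0, 0], [0, 0, 0]]}}

```text
t: 35.4
eef_pos: [577.6, -284.2, 120.6]
eef_rot: [-0.0, 0.841, 0.541, -0.0]
force: [0.1, 0.2, -1.5]
grip_width: 0.687
```

Run:
```python
from h import *
to(589.7,60.2,120,65.7)
cv2.imwrite('pics/q_side.png',cv2.resize(camera('side')[140:420,140:400],None,fx=2.7,fy=2.1))
```

```text
t 35.4 tcp [ 577.6 -284.2  120.6] x [ 0.415  0.91  -0.   ] z [-0. -0. -1.] f [ 0.1  0.2 -1.5] g 0.687
travel [ 318.4 -131.8    0.6] dist 344.6
theta 65.51 q [ 0.7   0.6  -0.47  1.63  0.31  0.99 -0.29] ('turn z', np.float64(-0.19))
```

View pics/q_side.png

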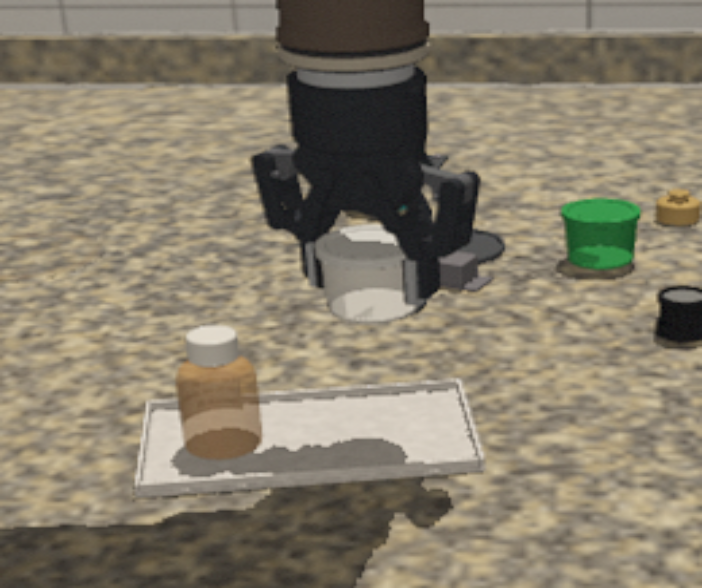

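>>> {"api": "step_arm", "payload": {"travel": [[20, -8, 0], [40, -17, 0], [50, -21, 0], [55, -23, 0], [55, -23, 0], [50, -21, 0], [33, -13, 0], [14, -6, 0]], "turn": [[0, 0, 0], [0, 0, 0], [0, 0, 0], [0, 0, 0], [0, 0, 0], [0, 0, 0], [0, 0, 0], [0, 0, 0]]}}

```text
t: 36.45
eef_pos: [588.1, 63.3, 120.3]
eef_rot: [-0.001, 0.84, 0.543, -0.0]
force: [-0.2, -0.4, -0.5]
grip_width: 0.681
```

>>> {"api": "step_arm", "payload": {"travel": [[0, 0, 0], [0, 0, 30], [0, 0, 35], [0, 0, 20], [0, 0, 0], [0, 0, 0]], "turn": [[0, 0, 0], [0, 0, 0], [0, 0, 0], [0, 0, 0], [0, 0, 0], [0, 0, 0]]}}

```text
t: 37.2
eef_pos: [590.1, 58.8, 36.7]
eef_rot: [0.0, 0.841, 0.541, 0.001]
force: [0.1, -0.3, -1.4]
grip_width: 0.684
```

Run:
```python
from h import *
to(589.1,58.8,13,65.7)
cv2.imwrite('pics/s_side.png',cv2.resize(camera('side')[150:330,200:440],None,fx=3,fy=3))
```

```text
t 37.2 tcp [590.1  58.8  36.7] x [0.415 0.91  0.001] z [ 0.001  0.    -1.   ] f [ 0.1 -0.3 -1.4] g 0.684
travel [-0.4 -0.9 23.7] dist 23.8
theta 65.48 q [ 0.16  0.64 -0.47  1.82  0.39  0.78 -0.94] ('turn z', np.float64(-0.22))
```

View pics/s_side.png

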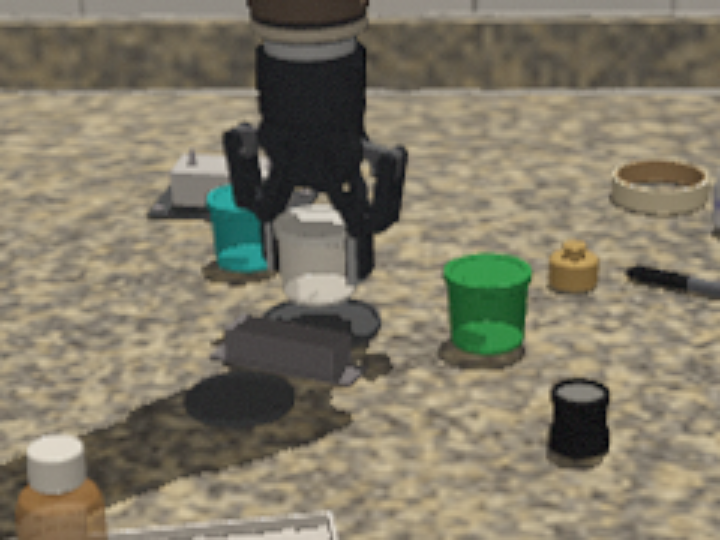

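>>> {"api": "step_arm", "payload": {"travel": [[0, -0.5, 10], [0, 0, 7], [0, 0, 4], [0, 0, 2], [0, 0, 0], [0, 0, 0]], "turn": [[0, 0, 0], [0, 0, 0], [0, 0, 0], [0, 0, 0], [0, 0, 0], [0, 0, 0]]}}

```text
t: 38.0
eef_pos: [589.0, 59.2, 12.9]
eef_rot: [0.0, 0.841, 0.541, 0.0]
force: [0.2, -0.0, -1.3]
grip_width: 0.684
```

>>> {"api": "step_arm", "payload": {"travel": [[0, 0, 0.8], [0, 0, 0], [0, 0, 0]], "turn": [[0, 0, 0], [0, 0, 0], [0, 0, 0]]}}

```text
t: 38.38
eef_pos: [589.2, 59.6, 12.4]
eef_rot: [0.0, 0.841, 0.541, 0.0]
force: [0.0, 1.2, 6.2]
grip_width: 0.681
```

>>> {"api": "step_arm", "payload": {"travel": [[0, 0, 0], [0, 0, 0], [0, 0, 0], [0, 0, 0], [0, 0, 0], [0, 0, -10], [0, 0, -30], [0, 0, -40]], "turn": [[0, 0, 0], [0, 0, 0], [0, 0, 0], [0, 0, 0], [0, 0, 0], [0, 0, 0], [0, 0, 0], [0, 0, 0]], "grip": 1}}

```text
t: 39.38
eef_pos: [588.3, 59.3, 92.7]
eef_rot: [-0.0, 0.841, 0.541, -0.001]
force: [0.7, 0.3, 0.0]
grip_width: 1.0
```

>>> {"api": "step_arm", "payload": {"travel": [[0, 0, -50], [0, 0, -10], [-30, 4, 0], [-50, 7, 0], [-50, 7, 0], [-50, 7, 0], [-50, 7, 0], [-50, 7, 0]], "turn": [[0, 0, 0], [0, 0, 0], [0, 0, 0], [0, 0, 0], [0, 0, 0], [0, 0, 0], [0, 0, 0], [0, 0, 0]]}}

```text
t: 40.38
eef_pos: [507.3, -213.2, 151.8]
eef_rot: [-0.0, 0.841, 0.541, -0.0]
force: [1.0, 0.1, -0.2]
grip_width: 1.002
```

Run:
```python
from h import *
to(484.5,-302.1,34.5,65.7)
cv2.imwrite('pics/t_side.png',cv2.resize(camera('side')[150:330,200:440],None,fx=3,fy=3))
im=camera('top');cv2.imwrite('pics/t_crop.png',cv2.resize(im[210:310,270:390],None,fx=6,fy=6,interpolation=cv2.INTER_CUBIC))
```

```text
t 40.38 tcp [ 507.3 -213.2  151.8] x [ 0.414  0.91  -0.   ] z [-0.  0. -1.] f [ 1.   0.1 -0.2] g 1.002
travel [-90.4  16.1 117.4] dist 149.0
theta 65.52 q [ 0.7   0.42 -0.5   1.84  0.24  0.94 -0.33] ('turn z', np.float64(-0.18))
```

View pics/t_side.png

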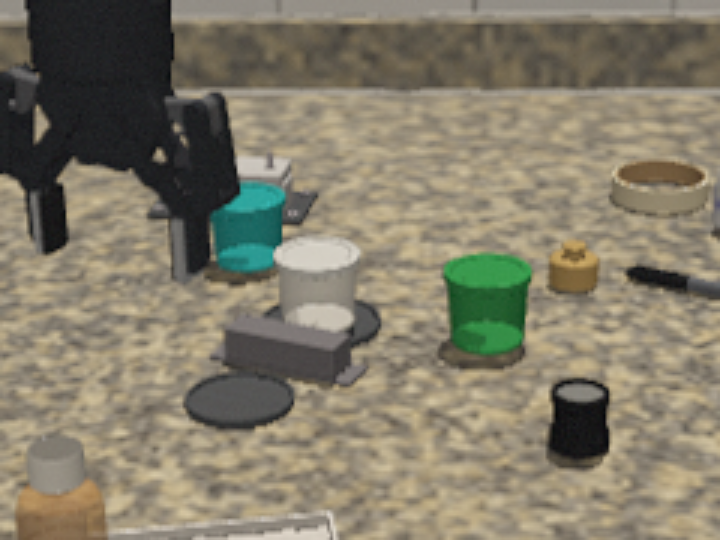

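View pics/t_crop.png

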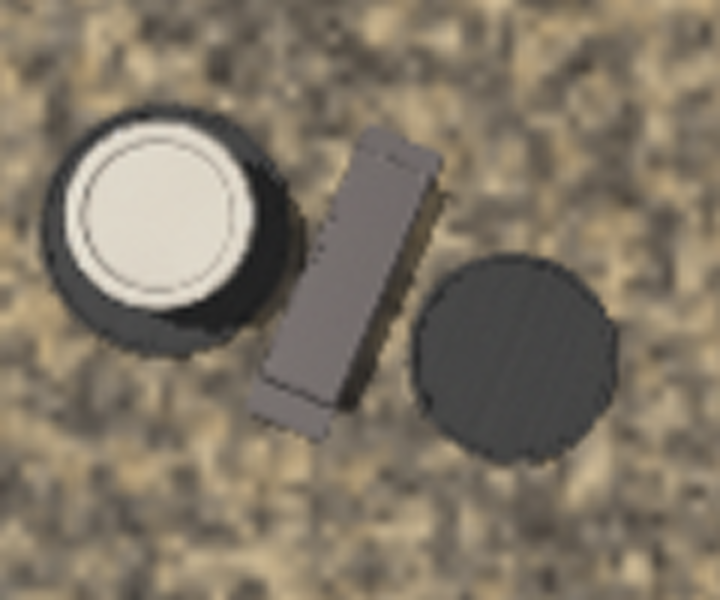

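The pot stands inside its coaster's rim. The bottle comes next.

>>> {"api": "step_arm", "payload": {"travel": [[-45, 8, 0], [-35, 6, 0], [-9, 2, 0], [0, 0, 20], [0, 0, 20], [0, 0, 0], [0, 0, 0]], "turn": [[0, 0, 0], [0, 0, 0], [0, 0, 0], [0, 0, 0], [0, 0, 0], [0, 0, 0], [0, 0, 0]]}}

```text
t: 41.35
eef_pos: [486.7, -298.6, 112.6]
eef_rot: [0.0, 0.841, 0.541, 0.0]
force: [0.9, -0.4, -0.1]
grip_width: 1.0
```

Run:
```python
from h import *
to(484.5,-302.1,34.5,65.7)
print(p2w('top',(270+159.5/6-.5,210+215.5/6-.5),58))
```

```text
t 41.35 tcp [ 486.7 -298.6  112.6] x [0.414 0.91  0.   ] z [ 0.001  0.    -1.   ] f [ 0.9 -0.4 -0.1] g 1.0
travel [-4.1 -0.6 78.1] dist 78.2
theta 65.57 q [ 0.81  0.49 -0.45  1.83  0.27  0.88 -0.2 ] ('turn z', np.float64(-0.13))
[588.89203606  60.79312082  58.        ]
```

>>> {"api": "step_arm", "payload": {"travel": [[-4, -0.5, 10], [0, 0, 25], [0, 0, 25], [0, 0, 18], [0, 0, 0], [0, 0, 0], [0, 0, 0]], "turn": [[0, 0, 0], [0, 0, 0], [0, 0, 0], [0, 0, 0], [0, 0, 0], [0, 0, 0], [0, 0, 0]]}}

```text
t: 42.22
eef_pos: [484.5, -303.1, 34.9]
eef_rot: [0.001, 0.841, 0.541, 0.0]
force: [0.8, 0.8, 0.3]
grip_width: 1.002
```

>>> {"api": "step_arm", "payload": {"travel": [[0, 0, 0], [0, 0, 0], [0, 0, 0], [0, 0, 0], [0, 0, 0], [0, 0, 0], [0, 0, 0]], "turn": [[0, 0, 0], [0, 0, 0], [0, 0, 0], [0, 0, 0], [0, 0, 0], [0, 0, 0], [0, 0, 0]], "grip": 0.1}}

```text
t: 43.1
eef_pos: [484.2, -302.9, 34.7]
eef_rot: [0.0, 0.841, 0.541, 0.0]
force: [-0.5, 0.5, 5.6]
grip_width: 0.523
```

>>> {"api": "step_arm", "payload": {"travel": [[0, 0, -5], [0, 0, -10], [0, 0, -25], [0, 0, -25], [0, 0, 0], [0, 0, 0]], "turn": [[0, 0, 0], [0, 0, 0], [0, 0, 0], [0, 0, 0], [0, 0, 0], [0, 0, 0]]}}

```text
t: 43.85
eef_pos: [483.5, -302.7, 98.6]
eef_rot: [-0.0, 0.841, 0.541, -0.0]
force: [0.0, -0.2, -1.8]
grip_width: 0.528
```

Run:
```python
from h import *
to(545.5,-62,100,65.7)
cv2.imwrite('pics/u_side.png',cv2.resize(camera('side')[140:420,140:400],None,fx=2.7,fy=2.1))
```

```text
t 43.85 tcp [ 483.5 -302.7   98.6] x [ 0.415  0.91  -0.   ] z [-0.  0. -1.] f [ 0.  -0.2 -1.8] g 0.528
travel [244.8 -43.4  -1.4] dist 248.6
theta 65.51 q [ 0.81  0.51 -0.45  1.84  0.28  0.86 -0.2 ] ('turn z', np.float64(-0.19))
```

View pics/u_side.png

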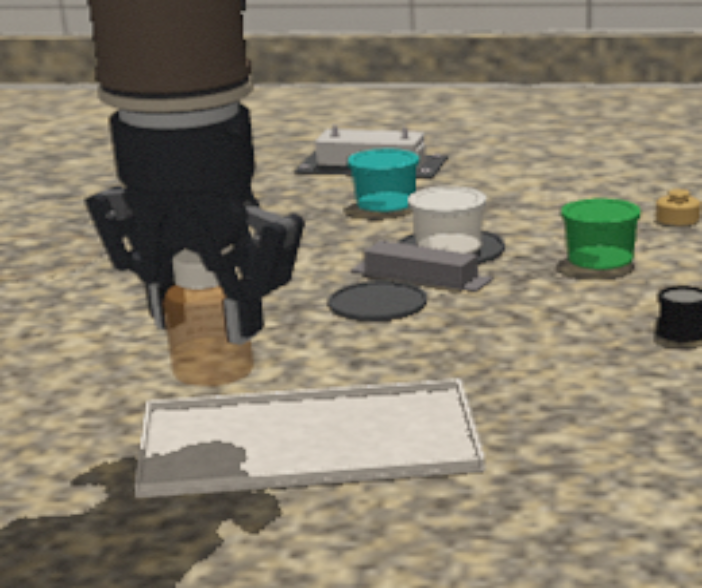

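>>> {"api": "step_arm", "payload": {"travel": [[15, -3, 0], [35, -6, 0], [40, -7, 0], [40, -7, 0], [40, -7, 0], [40, -7, 0], [25, -5, 0], [8, -1, 0]], "turn": [[0, 0, 0], [0, 0, 0], [0, 0, 0], [0, 0, 0], [0, 0, 0], [0, 0, 0], [0, 0, 0], [0, 0, 0]]}}

```text
t: 44.9
eef_pos: [545.3, -60.6, 98.6]
eef_rot: [-0.001, 0.84, 0.543, -0.0]
force: [-0.7, 0.3, -1.6]
grip_width: 0.529
```

>>> {"api": "step_arm", "payload": {"travel": [[0, 0, 0], [0, 0, 20], [0, 0, 20], [0, 0, 12], [0, 0, 0], [0, 0, 0]], "turn": [[0, 0, 0], [0, 0, 0], [0, 0, 0], [0, 0, 0], [0, 0, 0], [0, 0, 0]]}}

```text
t: 45.65
eef_pos: [545.8, -64.1, 47.5]
eef_rot: [0.0, 0.841, 0.541, 0.0]
force: [0.1, 0.3, -0.9]
grip_width: 0.529
```

Run:
```python
from h import *
to(545.5,-62,34.7,65.7)
cv2.imwrite('pics/v_side.png',cv2.resize(camera('side')[150:330,200:440],None,fx=3,fy=3))
```

```text
t 45.65 tcp [545.8 -64.1  47.5] x [0.415 0.91  0.   ] z [ 0.001 -0.    -1.   ] f [ 0.1  0.3 -0.9] g 0.529
travel [ 1.8 -1.2 12.8] dist 13.0
theta 65.49 q [ 0.37  0.56 -0.45  1.92  0.35  0.74 -0.71] ('turn z', np.float64(-0.21))
```

View pics/v_side.png

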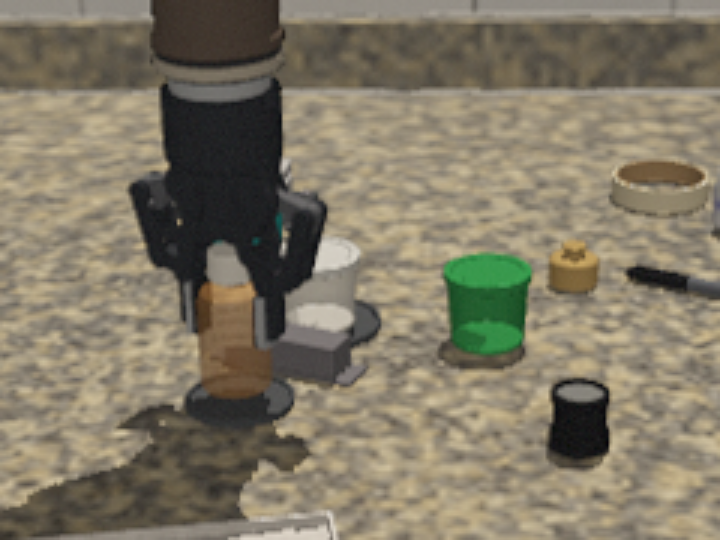

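>>> {"api": "step_arm", "payload": {"travel": [[1.5, -1, 6], [0, 0, 4], [0, 0, 2], [0, 0, 0.8], [0, 0, 0], [0, 0, 0]], "turn": [[0, 0, 0], [0, 0, 0], [0, 0, 0], [0, 0, 0], [0, 0, 0], [0, 0, 0]]}}

```text
t: 46.45
eef_pos: [545.0, -61.9, 34.6]
eef_rot: [0.0, 0.841, 0.541, -0.0]
force: [-2.2, 0.9, 5.6]
grip_width: 0.529
```

>>> {"api": "step_arm", "payload": {"travel": [[0, 0, 0], [0, 0, 0], [0, 0, 0], [0, 0, 0], [0, 0, 0], [0, 0, 0], [0, 0, -10], [0, 0, -30]], "turn": [[0, 0, 0], [0, 0, 0], [0, 0, 0], [0, 0, 0], [0, 0, 0], [0, 0, 0], [0, 0, 0], [0, 0, 0]], "grip": 1}}

```text
t: 47.45
eef_pos: [544.1, -61.9, 73.9]
eef_rot: [-0.001, 0.841, 0.541, -0.001]
force: [0.3, 0.5, 1.1]
grip_width: 1.001
```

>>> {"api": "step_arm", "payload": {"travel": [[0, 0, -40], [0, 0, -50], [-30, 0, 0], [-50, 0, 0], [-50, 0, 0], [-50, 0, 0], [0, 0, 0], [0, 0, 0]], "turn": [[0, 0, 0], [0, 0, 0], [0, 0, 0], [0, 0, 0], [0, 0, 0], [0, 0, 0], [0, 0, 0], [0, 0, 0]]}}

```text
t: 48.45
eef_pos: [470.9, -225.3, 164.8]
eef_rot: [0.0, 0.841, 0.541, 0.0]
force: [0.8, 0.6, 0.1]
grip_width: 0.999
```

Run:
```python
from h import *
st()
cv2.imwrite('pics/w_side.png',cv2.resize(camera('side')[150:330,200:440],None,fx=3,fy=3))
im=camera('top');cv2.imwrite('pics/w_top.png',im);cv2.imwrite('pics/w_crop.png',cv2.resize(im[210:330,150:390],None,fx=3.3,fy=3.3,interpolation=cv2.INTER_CUBIC))
for k in('bottle_center','loupe_center','weight_center','pot_center'): print(k,[(round(b['p'],2),np.round(c2w('top',b['at'])).tolist()) for b in boxes_of('top',k)])
```

```text
t 48.45 tcp [ 470.9 -225.3  164.8] x [0.415 0.91  0.001] z [ 0.001  0.    -1.   ] f [0.8 0.6 0.1] g 0.999
bottle_center [(0.82, [540.0, -53.0, 76.0])]
loupe_center [(0.57, [765.0, -107.0, 35.0]), (0.34, [769.0, 140.0, 21.0])]
weight_center [(0.82, [769.0, 142.0, 21.0])]
pot_center [(0.92, [520.0, 186.0, 53.0]), (0.75, [586.0, 64.0, 55.0]), (0.58, [706.0, 41.0, 55.0])]
```

View pics/w_side.png

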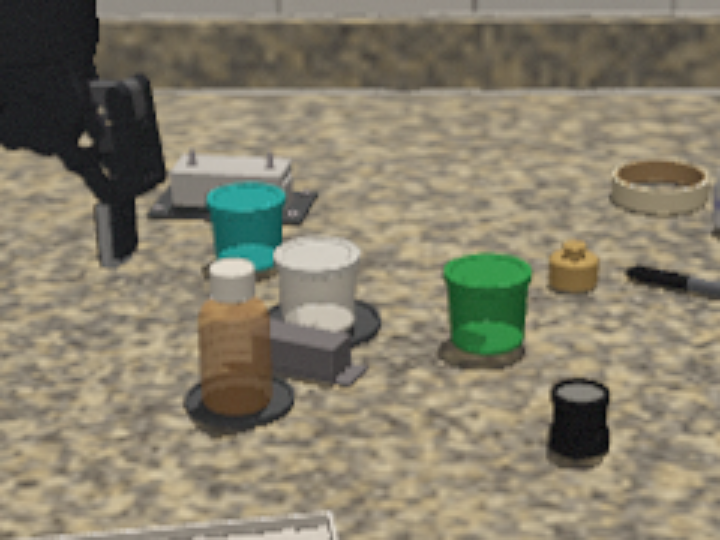

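View pics/w_crop.png

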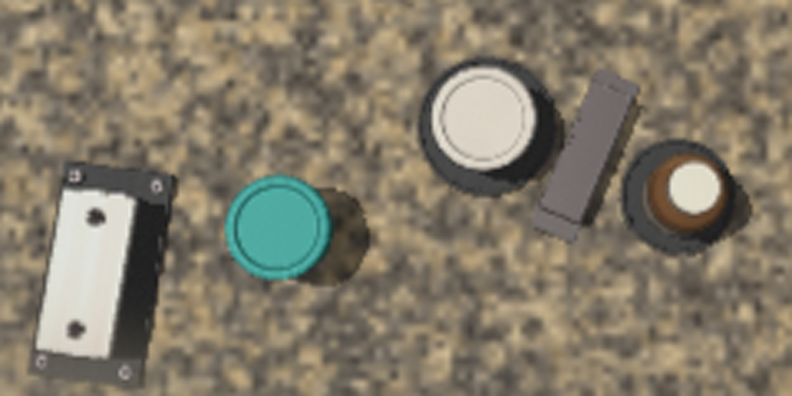

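Run:
```python
from h import *
print(p2w('top',(360.3,266.6),99))
print(ticket.finish_job())
```

```text
[545.55039151 -62.28574559  99.        ]
the job is handed in; nothing more can be done
None
```

I moved the bottle and the pot onto the side tray, then threaded the plate over both pins and set it on the seat. After that I returned the pot and the bottle to their own coasters. I handed the job in at about t = 48.5 s, and it reported no verdict.

My last checks, by camera:
- **Plate:** it lies flat on the seat with both pins through its holes. The pin tip was centred in the one hole the top camera could see, and the plate went down with no noticeable contact force.
- **Pot:** upright, about 1 mm from its coaster's centre.
- **Bottle:** upright, less than 1 mm from its coaster's centre.
- **Bystanders:** the loupe and the weight are within about 5 mm of their starting positions, which is the detector's accuracy.
- **Gripper:** open and well clear of everything.

Two readings disagreed:
- **Side camera:** it placed the pot and bottle 6–7 mm away from the top camera's estimate in y. I used the top camera, because the fingers showed up where expected and the grasps were centred.
- **Bottle:** the detector's last estimate was about 10 mm off, because it averages the visible surface. I used the position of the cap instead.

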